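# Load the descaling doser and prime it

### The job

Get the espresso machine's descaling doser ready. Stand the fallen bottle of concentrate upright on the bench and let go of it, and drop all the loose white tablets into the pockets of the aluminium block, one to a pocket, each lying flat and fully down. Once every tablet is in, pick up the bottle and, holding it upright, press it down on the round sprung steel plate until the plate bottoms, keep it there for a moment, then stand the bottle fully on the cork coaster, leaving the other things on the bench undisturbed.

Things in the scene. Friction and masses are not known exactly. Their poses are not given: they have to be found in the camera images.
- block: Aluminium dosing block, fixed to the bench, 140 (x) x 98 (y) x 24 mm high; origin at the centre of its underside, z up. Six round pockets 30 mm across and 14 mm deep (blind, floor 10 mm above the bench) at x = -42, 0, +42 and y = -21, +21 mm in its frame. A tablet takes one pocket and ends 2 mm below the top face. All pockets are empty at the start; there are never more tablets than pockets.
- tablet0: White descaling tablet, a disc 26 mm across and 12 mm thick, 14 g; origin at the centre of its underside, z along its axis. Lies flat on the 3 mm thick dark mat at the start (the mat is 250 x 180 mm). May be absent in a run (None): 4 to 6 of the six are there.
- tablet1: White descaling tablet, a disc 26 mm across and 12 mm thick, 14 g; origin at the centre of its underside, z along its axis. Lies flat on the 3 mm thick dark mat at the start (the mat is 250 x 180 mm). May be absent in a run (None): 4 to 6 of the six are there.
- tablet2: White descaling tablet, a disc 26 mm across and 12 mm thick, 14 g; origin at the centre of its underside, z along its axis. Lies flat on the 3 mm thick dark mat at the start (the mat is 250 x 180 mm). May be absent in a run (None): 4 to 6 of the six are there.
- tablet3: White descaling tablet, a disc 26 mm across and 12 mm thick, 14 g; origin at the centre of its underside, z along its axis. Lies flat on the 3 mm thick dark mat at the start (the mat is 250 x 180 mm). May be absent in a run (None): 4 to 6 of the six are there.
- tablet4: White descaling tablet, a disc 26 mm across and 12 mm thick, 14 g; origin at the centre of its underside, z along its axis. Lies flat on the 3 mm thick dark mat at the start (the mat is 250 x 180 mm). May be absent in a run (None): 4 to 6 of the six are there.
- tablet5: White descaling tablet, a disc 26 mm across and 12 mm thick, 14 g; origin at the centre of its underside, z along its axis. Lies flat on the 3 mm thick dark mat at the start (the mat is 250 x 180 mm). May be absent in a run (None): 4 to 6 of the six are there.
- tablet0_center (a point): The middle of tablet0, 6 mm from either face. None if that tablet is absent.
- tablet1_center (a point): The middle of tablet1, 6 mm from either face. None if that tablet is absent.
- tablet2_center (a point): The middle of tablet2, 6 mm from either face. None if that tablet is absent.
- tablet3_center (a point): The middle of tablet3, 6 mm from either face. None if that tablet is absent.
- tablet4_center (a point): The middle of tablet4, 6 mm from either face. None if that tablet is absent.
- tablet5_center (a point): The middle of tablet5, 6 mm from either face. None if that tablet is absent.
- bottle: Square grey closed bottle, 0.24 to 0.48 kg (differs from run to run), lying flat on a side at the start. Origin at the centre of its base, z along it to the cap. Body 52 x 52 mm (sides along x and y), 88 mm tall with a flat shoulder at 88 mm; a thin neck; then a round black cap 34 mm across from 94 to 120 mm. It can be held by the cap or by the body.
- plate_top (a point): Centre of the upper face of the round sprung steel plate (82 mm across) of the doser, 36 mm above the bench when up, 26 mm when bottomed. Its round black housing (104 mm across, 20 mm high) is fixed to the bench.
- plate (a joint): How far the sprung plate is pressed down, in m: 0 up, 0.010 bottomed. It needs 5.4 N to start moving and 11.4 N to bottom (the weight of the bottle counts towards it but is not enough), and springs back when let go.
- coaster: Round cork coaster, fixed, 110 mm across and 5 mm thick; origin at the centre of its underside, z up.
- mug: Blue mug, 80 mm across, 90 mm tall, with a handle; a bystander, origin at the centre of its underside.
- basket: Open steel filter basket, 60 mm across, 26 mm tall; a bystander, origin at the centre of its underside.
- screwdriver: Screwdriver lying on the bench; a bystander.
- wrench: Wrench lying on the bench; a bystander.
- brush: Brush lying on the bench; a bystander.
- collar: Brass ring 44 mm across and 14 mm tall, bore 28 mm; a bystander, origin at the centre of its underside.
- carton: Small cardboard box 70 x 50 mm, 60 mm tall; a bystander, origin at the centre of its underside.

How it is judged (in metres and radians):
On the way, in this order (a step that is already met when the one before it is completed fails the run):
1. the bottle stands upright on the bench, let go (angle between bottle's own z axis and vertical below 0.1 rad and height (world z) of bottle below 0.008 m and contact force between bottle and the fingers below 0.2 N and linear speed of bottle below 0.03 m/s), for 0.3 s.
2. with every tablet in a pocket, the upright bottle, held in the gripper, presses the sprung plate down (at least 8.5 of 10 mm) for 0.3 s (value of joint plate above 0.0085 m and angle between bottle's own z axis and vertical below 0.15 rad and contact force between bottle and plate above 4 N and contact force between bottle and the fingers above 1 N and z of tablet0_center in the frame of block between 0.012 and 0.0195 m and x of tablet0_center in the frame of block between -0.068 and 0.068 m and y of tablet0_center in the frame of block between -0.047 and 0.047 m and angle between the z axis of each of tablet0, tablet1, tablet2, tablet3, tablet4, tablet5 and the z axis of block, either way round below 0.2 rad and z of tablet1_center in the frame of block between 0.012 and 0.0195 m and x of tablet1_center in the frame of block between -0.068 and 0.068 m and y of tablet1_center in the frame of block between -0.047 and 0.047 m and z of tablet2_center in the frame of block between 0.012 and 0.0195 m and x of tablet2_center in the frame of block between -0.068 and 0.068 m and y of tablet2_center in the frame of block between -0.047 and 0.047 m and z of tablet3_center in the frame of block between 0.012 and 0.0195 m and x of tablet3_center in the frame of block between -0.068 and 0.068 m and y of tablet3_center in the frame of block between -0.047 and 0.047 m and z of tablet4_center in the frame of block between 0.012 and 0.0195 m and x of tablet4_center in the frame of block between -0.068 and 0.068 m and y of tablet4_center in the frame of block between -0.047 and 0.047 m and z of tablet5_center in the frame of block between 0.012 and 0.0195 m and x of tablet5_center in the frame of block between -0.068 and 0.068 m and y of tablet5_center in the frame of block between -0.047 and 0.047 m), for 0.3 s.
At the end, for the whole second after the job is handed in: The bottle stands upright (within 0.1 rad) and at rest on the coaster, its axis within 30 mm of the coaster's centre; the plate is up again; every tablet present lies flat (within 0.2 rad) on the floor of a pocket of its own, its middle no more than 19.5 mm above the block's underside (angle between bottle's own z axis and vertical below 0.1 rad and horizontal distance between bottle and coaster below 0.03 m and height (world z) of bottle between 0.002 and 0.01 m and linear speed of bottle below 0.03 m/s and value of joint plate below 0.002 m and z of tablet0_center in the frame of block between 0.012 and 0.0195 m and x of tablet0_center in the frame of block between -0.068 and 0.068 m and y of tablet0_center in the frame of block between -0.047 and 0.047 m and angle between the z axis of each of tablet0, tablet1, tablet2, tablet3, tablet4, tablet5 and the z axis of block, either way round below 0.2 rad and z of tablet1_center in the frame of block between 0.012 and 0.0195 m and x of tablet1_center in the frame of block between -0.068 and 0.068 m and y of tablet1_center in the frame of block between -0.047 and 0.047 m and z of tablet2_center in the frame of block between 0.012 and 0.0195 m and x of tablet2_center in the frame of block between -0.068 and 0.068 m and y of tablet2_center in the frame of block between -0.047 and 0.047 m and z of tablet3_center in the frame of block between 0.012 and 0.0195 m and x of tablet3_center in the frame of block between -0.068 and 0.068 m and y of tablet3_center in the frame of block between -0.047 and 0.047 m and z of tablet4_center in the frame of block between 0.012 and 0.0195 m and x of tablet4_center in the frame of block between -0.068 and 0.068 m and y of tablet4_center in the frame of block between -0.047 and 0.047 m and z of tablet5_center in the frame of block between 0.012 and 0.0195 m and x of tablet5_center in the frame of block between -0.068 and 0.068 m and y of tablet5_center in the frame of block between -0.047 and 0.047 m); the robot touches nothing.
It fails at once if one of the other things on the bench is shoved more than 50 mm (distance of any of mug, basket, screwdriver, wrench, brush, collar, carton from where it was at the start of the episode above 0.05 m).
It fails at once if the mug, basket, collar or carton is tipped over (angle between any of mug, basket, carton, collar's own z axis and vertical above 0.8 rad).
Of tablet0, tablet1, tablet2, tablet3, tablet4, tablet5 only 4 to 6 are there at a start; the rules pass over those that are not, and their reading is None.
At some moment in a run one of tablet0, tablet1, tablet2, tablet3, tablet4, tablet5 may be knocked a few centimetres aside while the robot is not near it.
Once in a run the grip may slacken for a moment while it holds something.
It also fails if it takes over 210 s, if anything falls off the work surface, if the arm or the gripper's body presses on something with over 40 N, if the wrist force passes 120 N, or if a joint passes its speed limit or range.

### The arm

A 6-joint arm with a two-finger parallel gripper is mounted at the origin on the work surface. World frame = base frame: x ahead of the robot, y to its left, z up, the work surface at z = 0. Lengths are in m, angles in degrees, forces in N, time in s.
With the tool pointing down it reaches from about 0.375 to 0.9 m from the base axis. Payload 3.1 kg.
Tool frame: the origin (TCP) lies where the fingers leave the gripper's body, on its centre line; the fingertips stand bot.tips_ahead ahead of it and the grasp point (between the pads) lies 51 mm ahead of it (bot.tips_ahead is the distance from the TCP to the fingertips, in m); z points along the fingers, x is the direction in which the jaws open and shut, and the axes are right-handed (so a half turn about z gives the same grasp; the last joint's range is limited). The gripper opens to 87 mm and grips with 3 to 60 N. Pads are 19 mm wide; open, the fingers measure 117 mm over their backs; the gripper's body (75 mm by 190 mm) begins 51 mm behind the grasp point.
Start: joints at [54.345, 30.224, 82.088, -0, 67.689, -10.227], TCP at [0.268, 0.564, 0.292] pointing down, gripper open.
Joint ranges: [-176.69, 176.69], [-43.24, 126.21], [12.49, 139.97], [-82, 262], [0, 151.66], [-163.58, 163.58]. Speed limits (degrees/s): [159.86, 159.86, 180, 180, 180, 180].

### API

Orientations are given as a 3x3 rotation matrix whose columns are the frame's x, y, z axes.
In Python, from rig import bot, vision, nets gives the robot as it stands.
- The arm moves only by the tool play_rows, never from a script. Its argument "series" is a list of rows, each an object of numbers: "tx", "ty", "tz": the shift along the world's x, y, z as a fraction of full scale; "turn": the turn about the world's z as a fraction of full scale. A call has 1 to 10 rows; each row shifts and turns the commanded pose from where the row before left it; what a row does not reach is not made up. Full scale, the value 1, is 0.8 m for a shift and 60 degrees for a turn. A row lasts 1/10 s, in which the tool goes at most 50 mm and 8.59 degrees, less where a joint would pass 70% of its speed; a pose out of reach is approached as far as the arm can. A call with a number of a shift or a turn outside -1 to 1 is refused whole. A call with a gripper value outside its range is refused whole. "gripper" is the opening, from 0 (shut) to 1 (fully open), set as the call begins (left out, the last holds). The fingers move at their own pace and stop on an object; the grip force is fixed at half the most. Time passes only in rows, so rows that do not move let the fingers close. It gives the time, the measured TCP pose, the force and the opening at its end, in the units of the state.
- bot.read_state(): the state, without advancing time (a new reading comes with each control period).
- vision.capture(name): name is "scene" or "top" or "wrist"; returns a dict with "pixels" (384x512x3 uint8, blue, green, red), "fx", "fy", "cx", "cy" (pixels), "extrinsics" (4x4, takes a point from camera to world coordinates). Camera axes: x right, y down, z forward; pixel columns grow to the right and rows downward; lengths in m; the calibration is good to about 2 mm. A picture is of the moment at which its call begins. There is no depth.
- bot.hand_in(): hands the job in, once; it reports no verdict.
Trained networks look in a picture, given as the dict that the camera call returned (one of the last four; its "shot" number tells which), for a name from the list of things; names that differ only in an ending like _2 or _b are one class to them, and where a whole thing is asked for, a point or a joint stands for the part that bears it (a point fixed in the world has none). Each returns a list of dicts, best first, with "confidence" (0 to 1); they miss things now and then, are a little off and sometimes report something else, mostly with a low value. They report only what shows in the picture. A call takes as long as a camera call.
- nets.look_for(picture, query): "at" ([column, row] as shares, 0 to 1, of the picture: columns of its width, rows of its height, amid what is visible of it).
- nets.masks_of(picture, query): "region" (384x512 bool, what is visible of it) and "at" ([column, row] as shares, 0 to 1, of the picture: columns of its width, rows of its height, amid what is visible of it).
The state is a dict: "time_s": time; "joint_positions": joint angles; "qvel": joint speeds; "tau": joint torques, N m; "position": TCP position; "tcp_rot": TCP orientation; "force": force on the tool from outside, world axes, zero at the start; "moment": the same for the moment, N m; "opening": opening from 0.0 (shut) to 1.0 (fully open).
Only numpy, scipy, OpenCV 4.12 (cv2) and the standard library are available. Lean on these libraries where they do the work, as an engineer would, in place of code of your own. Each camera call takes 0.05 s, during which the arm holds its last target.

## Working session

There is one attempt and no reset: what is moved stays moved. The work goes in short steps, Python scripts to look and compute and a tool call to move; the robot and the scene stay as the last step left them, time stands still between calls to the robot, and variables do not carry over. Pictures are saved under pics/ and viewed, and the job is handed in when it is done.

Besides the shell and the picture viewer there is one more tool, called as a command line: name --argument value ..., lists and objects as JSON in quotes. play_rows: Moves the arm, as the interface text tells. Shift numbers are shares of 0.8 m and turn numbers shares of 60 degrees, none past 1 either way. Its arguments: {"type":"object","properties":{"series":{"type":"array"},"gripper":{"type":"number"}},"required":["series"]}

```bash
ls; mkdir -p pics; python3 - <<'E'
from rig import bot, vision, nets
import cv2
print(bot.read_state(), bot.tips_ahead)
for n in ["scene","top","wrist"]:
    p=vision.capture(n); cv2.imwrite(f"pics/{n}0.png",p["pixels"]); print(n,p["fx"],p["fy"],p["cx"],p["cy"],p["extrinsics"])
E
```

```text
pics
{'time_s': 0.0, 'joint_positions': array([ 5.43441753e+01,  3.02788857e+01,  8.21570295e+01,  4.62978093e-04,
        6.76882358e+01, -1.02252095e+01]), 'qvel': array([ 0.04525607, -0.05528237, -0.08911956, -0.02460023, -0.00983393,
        0.01494815]), 'tau': array([-8.51471623e-05, -4.40047038e+01, -1.76593870e+01,  6.33276463e-02,
        5.84641483e-02, -1.87565424e-04]), 'position': array([0.26799057, 0.56398111, 0.29126876]), 'tcp_rot': array([[ 4.29419183e-01,  9.03104399e-01, -1.26915768e-03],
       [ 9.03102776e-01, -4.29420879e-01, -1.75627213e-03],
       [-2.13109990e-03, -3.92002879e-04, -9.99997652e-01]]), 'force': array([ 0.16435581,  0.04307685, -0.05051097]), 'moment': array([-0.00244005, -0.08128483,  0.05852017]), 'opening': 0.9994581858970881} 0.0697
scene 459.50579162729395 459.50579162729395 258.4134849161453 187.13010611833246 [[-0.860605    0.35197216 -0.36806879  0.94341784]
 [ 0.50905098  0.6158685  -0.60130948  0.63812392]
 [ 0.01503777 -0.70485572 -0.70919129  0.85740703]
 [ 0.          0.          0.          1.        ]]
top 453.628881450218 453.628881450218 259.888080949603 188.4192703319922 [[-2.46847953e-02 -9.96810448e-01  7.58919752e-02  4.36801701e-01]
 [-9.99695214e-01  2.45851821e-02 -2.24668559e-03 -4.35763842e-02]
 [ 3.73701646e-04 -7.59243034e-02 -9.97113514e-01  1.35917749e+00]
 [ 0.00000000e+00  0.00000000e+00  0.00000000e+00  1.00000000e+00]]
wrist 327.51736109515434 327.51736109515434 257.81263439447144 186.05357704595488 [[ 0.42987214  0.87499146  0.22271032  0.20754659]
 [ 0.90288656 -0.41592967 -0.10862033  0.59176927]
 [-0.00241003  0.24777501 -0.9688146   0.38370569]
 [ 0.          0.          0.          1.        ]]
```

View pics/scene0.png

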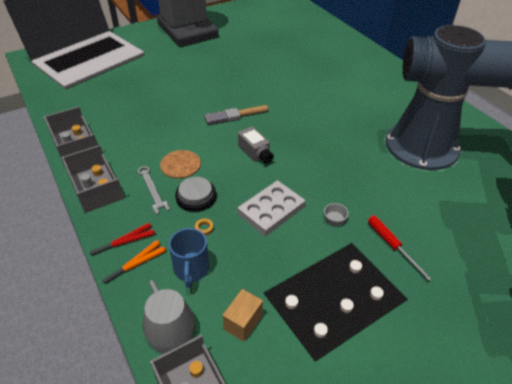

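View pics/top0.png

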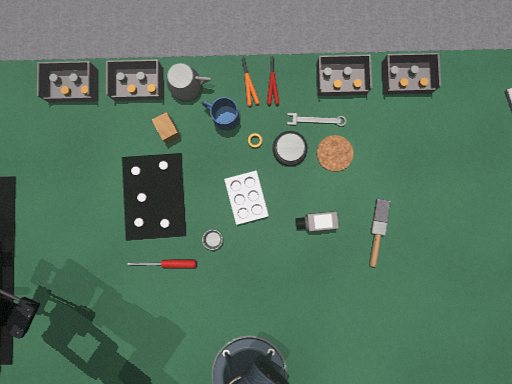

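View pics/wrist0.png

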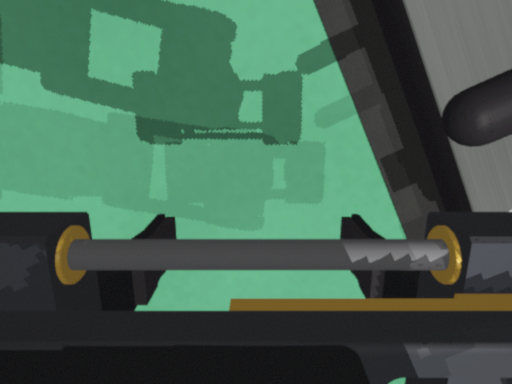

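The scene shows five tablets on the mat (top view roughly at (136,170), (163,165), (141,197), (139,222) and (165,223)). The block is near (246,197) and the bottle lies at (317,222) with its cap to the left. The plate is at (290,148) and the coaster at (335,153). Next I'll measure these.

```bash
cat > h.py <<'E'
from rig import bot, vision, nets
import cv2, numpy as np
def px2w(p,u,v,z):
    T=p["extrinsics"]; d=T[:3,:3]@np.array([(u-p["cx"])/p["fx"],(v-p["cy"])/p["fy"],1.]); o=T[:3,3]
    return o+d*(z-o[2])/d[2]
def w2px(p,w):
    T=p["extrinsics"]; c=T[:3,:3].T@(np.array(w)-T[:3,3]); return np.array([p["fx"]*c[0]/c[2]+p["cx"],p["fy"]*c[1]/c[2]+p["cy"]])
def cen(m):
    v,u=np.nonzero(m["region"]); return u.mean(),v.mean(),len(u)
def snap(n,f=None):
    p=vision.capture(n)
    if f: cv2.imwrite(f"pics/{f}.png",p["pixels"])
    return p
E
python3 - <<'E'
from h import *
for cam in ["top","scene"]:
    p=snap(cam)
    for q,z in [("block",.024),("tablet0",.015),("bottle",.03),("plate_top",.036),("plate",.036),("coaster",.005),("mug",.09),("basket",.026),("screwdriver",.01),("wrench",.005),("brush",.01),("collar",.014),("carton",.06)]:
        try: r=nets.masks_of(p,q)
        except Exception as e: print(q,e); continue
        for m in r[:7]:
            u,v,n=cen(m); print(cam,q,round(m["confidence"],2),round(u,1),round(v,1),n,px2w(p,u,v,z).round(4)[:2])
E
```

```text
top block 0.76 245.2 196.9 1607 [ 0.5144 -0.0028]
top tablet0 0.63 164.0 223.0 37 [0.4437 0.2391]
top tablet0 0.4 162.9 165.1 65 [0.6161 0.2409]
top bottle 0.74 223.2 112.7 791 [0.7666 0.0569]
top bottle 0.62 318.2 221.5 725 [ 0.4368 -0.2145]
top plate_top 0.65 289.5 147.1 631 [ 0.6573 -0.1369]
top plate_top 0.22 315.8 119.8 437 [ 0.7369 -0.217 ]
top plate 0.72 289.5 147.1 614 [ 0.6574 -0.1368]
top coaster 0.59 334.5 152.9 1017 [ 0.6417 -0.2739]
top coaster 0.29 289.3 146.9 617 [ 0.6631 -0.1383]
top coaster 0.19 162.8 165.1 64 [0.6173 0.2433]
top mug 0.85 223.0 112.5 850 [0.7523 0.053 ]
top mug 0.62 164.1 223.2 48 [0.4428 0.2231]
top basket 0.56 211.7 238.8 293 [0.3942 0.0978]
top basket 0.18 245.5 197.5 1608 [ 0.5126 -0.0037]
top screwdriver 0.82 178.1 263.1 269 [0.3248 0.1996]
top wrench 0.57 312.3 119.5 352 [ 0.7454 -0.2107]
top brush 0.57 378.0 227.2 729 [ 0.4157 -0.3938]
top collar 0.62 255.5 138.5 53 [ 0.6896 -0.037 ]
top collar 0.4 334.1 153.0 1043 [ 0.6401 -0.2713]
top carton 0.84 165.6 127.5 471 [0.7195 0.2226]
top carton 0.3 314.7 119.6 379 [ 0.7322 -0.2108]
scene tablet0 0
[... 161 characters left out ...]
94.9 189.6 695 [ 0.6595 -0.1298]
scene plate_top 0.21 291.5 301.5 130 [0.6251 0.2558]
scene plate 0.97 194.5 189.6 689 [ 0.6603 -0.1303]
scene plate 0.49 355.5 266.2 95 [0.4576 0.2532]
scene coaster 0.66 180.0 164.7 862 [ 0.6435 -0.2659]
scene mug 0.84 189.0 255.3 1811 [0.7685 0.0863]
scene basket 0.63 335.6 214.3 423 [0.3969 0.1056]
scene basket 0.6 320.2 330.5 163 [0.6081 0.3325]
scene screwdriver 0.75 355.5 266.8 129 [0.4433 0.2422]
scene screwdriver 0.67 385.7 233.9 430 [0.3208 0.2043]
scene wrench 0.96 152.8 190.5 423 [ 0.7443 -0.2096]
scene brush 0.66 231.8 114.7 578 [ 0.4145 -0.3917]
scene collar 0.52 204.4 226.1 190 [ 0.6841 -0.0284]
scene carton 0.57 242.6 315.1 1316 [0.7319 0.2444]
```

play_rows --series '[{"tx": 0.02, "ty": -0.055, "turn": -0.1}, {"tx": 0.02, "ty": -0.055, "turn": -0.1}, {"tx": 0.02, "ty": -0.055, "turn": -0.1}, {"tx": 0.02, "ty": -0.055, "turn": -0.1}, {"tx": 0.02, "ty": -0.055, "turn": -0.1}, {"tx": 0.02, "ty": -0.055, "turn": -0.1}, {"tx": 0.02, "ty": -0.055, "turn": -0.1}, {"tx": 0.02, "ty": -0.055, "turn": -0.1}, {"tx": 0.02, "ty": -0.055, "turn": -0.1}, {"tx": 0.02, "ty": -0.055, "turn": -0.1}]'

```text
invalid input
```

play_rows --series '[{"tx": 0.0, "ty": -0.055, "turn": -0.0765}, {"tx": 0.0, "ty": -0.055}, {"ty": -0.055}, {"ty": -0.055}, {"ty": -0.055}, {"ty": -0.055}, {"ty": -0.055}, {"ty": -0.055}, {}, {}]'

```text
invalid input
```

```bash
python3 - <<'E'
from h import *
p=snap("wrist","w1"); print(bot.read_state()["position"],p["extrinsics"].round(4)[:3])
t=snap("top","t1")
for m in nets.masks_of(p,"bottle"): print(m["confidence"],cen(m))
E
```

```text
[0.26832606 0.56444936 0.29225385] [[ 4.299e-01  8.747e-01  2.238e-01  2.077e-01]
 [ 9.029e-01 -4.163e-01 -1.071e-01  5.920e-01]
 [-5.000e-04  2.481e-01 -9.687e-01  3.846e-01]]
```

View pics/w1.png

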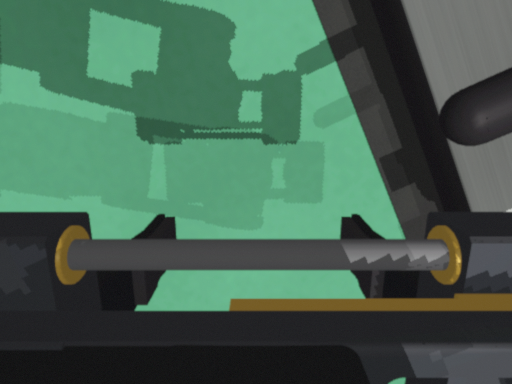

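play_rows --series '[{"tx": 0.02, "ty": -0.055, "tz": 0, "turn": -0.1}, {"tx": 0.02, "ty": -0.055, "tz": 0, "turn": -0.1}, {"tx": 0.02, "ty": -0.055, "tz": 0, "turn": -0.1}, {"tx": 0.02, "ty": -0.055, "tz": 0, "turn": -0.1}, {"tx": 0.02, "ty": -0.055, "tz": 0, "turn": -0.1}, {"tx": 0.02, "ty": -0.055, "tz": 0, "turn": -0.1}, {"tx": 0.02, "ty": -0.055, "tz": 0, "turn": -0.1}, {"tx": 0.02, "ty": -0.055, "tz": 0, "turn": -0.1}, {"tx": 0.02, "ty": -0.055, "tz": 0, "turn": -0.1}, {"tx": 0.02, "ty": -0.055, "tz": 0, "turn": -0.1}]'

```text
time_s: 2.7
position: [0.4288, 0.1226, 0.2926]
tcp_rot: [[0.997, 0.075, 0.001], [0.075, -0.997, 0.0], [0.001, -0.0, -1.0]]
force: [0.8, 0.7, -0.2]
opening: 1.001
```

play_rows --series '[{"tx": 0, "ty": -0.055, "tz": 0, "turn": -0.07}, {"tx": 0, "ty": -0.055, "tz": 0, "turn": 0}, {"tx": 0, "ty": -0.055, "tz": 0, "turn": 0}, {"tx": 0, "ty": -0.055, "tz": 0, "turn": 0}, {"tx": 0, "ty": -0.055, "tz": 0, "turn": 0}, {"tx": 0, "ty": -0.055, "tz": 0, "turn": 0}, {"tx": 0, "ty": -0.055, "tz": 0, "turn": 0}, {"tx": 0, "ty": -0.055, "tz": 0, "turn": 0}, {"tx": 0, "ty": -0.02, "tz": 0, "turn": 0}, {"tx": 0, "ty": 0, "tz": 0, "turn": 0}]'

```text
time_s: 3.7
position: [0.4285, -0.2458, 0.2923]
tcp_rot: [[1.0, 0.003, 0.001], [0.003, -1.0, -0.001], [0.001, 0.001, -1.0]]
force: [0.1, 0.5, 0.3]
opening: 0.994
```

```bash
python3 - <<'E'
from h import *
p=snap("wrist","w2"); print(bot.read_state()["position"],p["extrinsics"].round(4)[:3])
t=snap("top","t1")
for m in nets.masks_of(p,"bottle"):
    print(m["confidence"],cen(m)); v,u=np.nonzero(m["region"]); r=cv2.minAreaRect(np.stack([u,v],1).astype(np.float32)); print(r)
    cv2.imwrite("pics/m2.png",m["region"]*255)
E
```

```text
[ 0.42803122 -0.2436605   0.2920336 ] [[ 1.      0.0021  0.0016  0.4285]
 [ 0.0024 -0.9685 -0.2492 -0.1797]
 [ 0.001   0.2492 -0.9685  0.3846]]
```

View pics/w2.png

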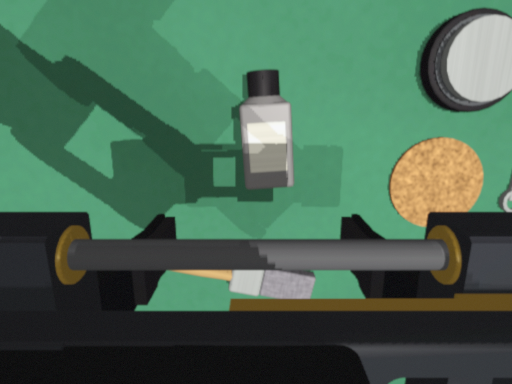

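View pics/t1.png

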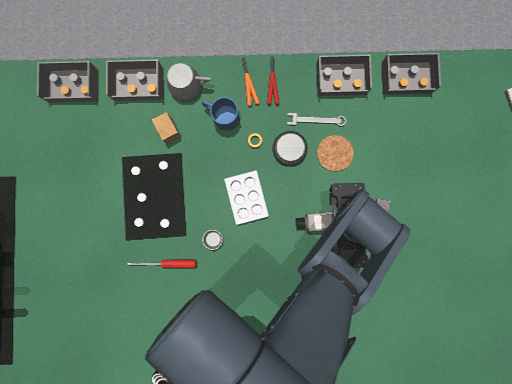

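```bash
python3 - <<'E'
from h import *
im=cv2.imread("pics/w2.png")[55:205,210:330]; cv2.imwrite("pics/w2z.png",cv2.resize(im,None,fx=4,fy=4,interpolation=cv2.INTER_CUBIC))
E
```

```text
(no output)
```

View pics/w2z.png

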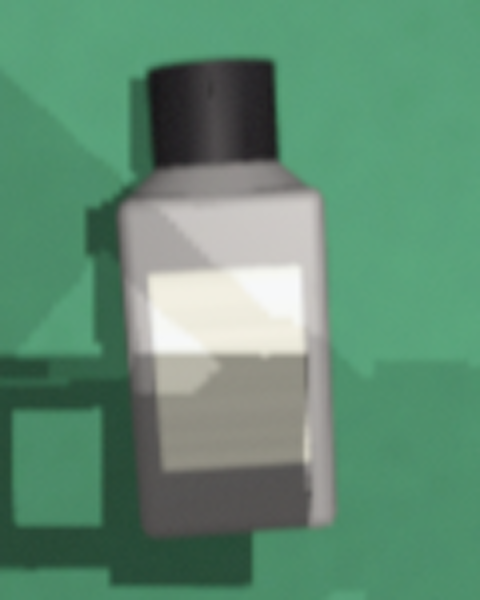

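```bash
python3 - <<'E'
from h import *
p=snap("wrist")
f=lambda u,v,z:px2w(p,u/4+210,v/4+55,z)[:2].round(4)
for n,a in dict(capTL=(150,70,.026),capTR=(275,62,.026),capBL=(156,163,.026),capBR=(278,160,.026),sL=(121,205,.052),sR=(321,195,.052),bL=(146,535,.052),bR=(310,525,.052),bRb=(335,522,.0)).items(): print(n,f(*a))
E
```

```text
capTL [ 0.4164 -0.1455]
capTR [ 0.4488 -0.1434]
capBL [ 0.418  -0.1688]
capBR [ 0.4501 -0.1678]
sL [ 0.41   -0.1794]
sR [ 0.4593 -0.1766]
bL [ 0.4161 -0.2634]
bR [ 0.459  -0.2604]
bRb [ 0.4714 -0.2727]
```

play_rows --series '[{"tx": 0.003, "ty": 0.037, "tz": 0, "turn": 0.067}, {"tx": 0.0035, "ty": 0.037, "tz": 0, "turn": 0}, {"tx": 0, "ty": 0.037, "tz": -0.02, "turn": 0}, {"tx": 0, "ty": 0, "tz": -0.05, "turn": 0}, {"tx": 0, "ty": 0, "tz": -0.05, "turn": 0}, {"tx": 0, "ty": 0, "tz": -0.05, "turn": 0}, {"tx": 0, "ty": 0, "tz": -0.05, "turn": 0}, {"tx": 0, "ty": 0, "tz": -0.03, "turn": 0}, {"tx": 0, "ty": 0, "tz": 0, "turn": 0}, {"tx": 0, "ty": 0, "tz": 0, "turn": 0}]'

```text
time_s: 4.9
position: [0.4335, -0.1536, 0.0926]
tcp_rot: [[0.997, 0.078, -0.001], [0.078, -0.997, 0.001], [-0.001, -0.001, -1.0]]
force: [0.0, -0.2, 0.1]
opening: 0.999
```

```bash
python3 - <<'E'
from h import *
print(bot.read_state()["position"]); p=snap("wrist","w3")
E
```

```text
[ 0.43346844 -0.15361294  0.09255762]
```

View pics/w3.png

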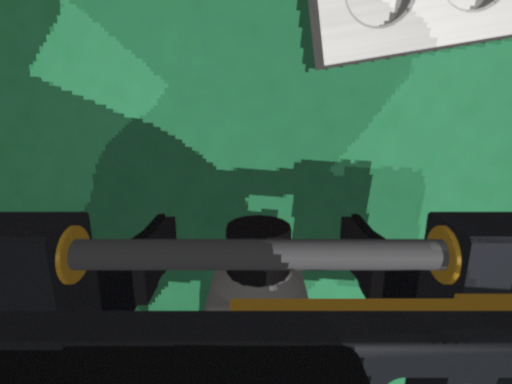

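play_rows --series '[{"tx": 0, "ty": -0.0015, "tz": -0.01, "turn": 0}, {"tx": 0, "ty": 0, "tz": -0.0095, "turn": 0}, {"tx": 0, "ty": 0, "tz": 0, "turn": 0}]'

```text
time_s: 5.25
position: [0.4335, -0.156, 0.0765]
tcp_rot: [[0.997, 0.076, 0.0], [0.076, -0.997, -0.0], [0.0, 0.0, -1.0]]
force: [-0.9, 0.3, -0.4]
opening: 1.0
```

play_rows --series '[{"tx": 0, "ty": 0, "tz": 0, "turn": 0}, {"tx": 0, "ty": 0, "tz": 0, "turn": 0}, {"tx": 0, "ty": 0, "tz": 0, "turn": 0}, {"tx": 0, "ty": 0, "tz": 0, "turn": 0}, {"tx": 0, "ty": 0, "tz": 0, "turn": 0}, {"tx": 0, "ty": 0, "tz": 0, "turn": 0}]' --gripper 0

```text
time_s: 5.85
position: [0.4335, -0.156, 0.0767]
tcp_rot: [[0.997, 0.077, 0.0], [0.077, -0.997, -0.0], [0.0, 0.0, -1.0]]
force: [0.6, 0.1, 0.8]
opening: 0.538
```

play_rows --series '[{"tx": 0, "ty": 0, "tz": 0, "turn": 0}, {"tx": 0, "ty": 0, "tz": 0, "turn": 0}, {"tx": 0, "ty": 0, "tz": 0, "turn": 0}, {"tx": 0, "ty": 0, "tz": 0, "turn": 0}, {"tx": 0, "ty": 0, "tz": 0, "turn": 0}, {"tx": 0, "ty": 0, "tz": 0, "turn": 0}]'

```text
time_s: 6.45
position: [0.4335, -0.156, 0.0766]
tcp_rot: [[0.997, 0.077, 0.0], [0.077, -0.997, -0.0], [0.0, 0.0, -1.0]]
force: [0.7, 0.4, -0.7]
opening: 0.381
```

```bash
python3 - <<'E'
import numpy as np
r=np.hypot(.1098,.026); t0=np.arctan2(.026,.1098)
t=t0+np.radians(np.linspace(0,90,21)); s=r*np.cos(t); h=(r)*np.sin(t)
d=np.diff(np.stack([s*-.07,s*.9975,h],1),axis=0)/.8
for i,x in enumerate(d): print('{"tx": %.4f, "ty": %.4f, "tz": %.4f, "turn": 0},'%tuple(x))
E
```

```text
{"tx": 0.0002, "ty": -0.0030, "tz": 0.0107, "turn": 0},
{"tx": 0.0003, "ty": -0.0038, "tz": 0.0104, "turn": 0},
{"tx": 0.0003, "ty": -0.0046, "tz": 0.0101, "turn": 0},
{"tx": 0.0004, "ty": -0.0054, "tz": 0.0097, "turn": 0},
{"tx": 0.0004, "ty": -0.0061, "tz": 0.0092, "turn": 0},
{"tx": 0.0005, "ty": -0.0068, "tz": 0.0087, "turn": 0},
{"tx": 0.0005, "ty": -0.0075, "tz": 0.0082, "turn": 0},
{"tx": 0.0006, "ty": -0.0081, "tz": 0.0075, "turn": 0},
{"tx": 0.0006, "ty": -0.0087, "tz": 0.0069, "turn": 0},
{"tx": 0.0006, "ty": -0.0092, "tz": 0.0062, "turn": 0},
{"tx": 0.0007, "ty": -0.0096, "tz": 0.0054, "turn": 0},
{"tx": 0.0007, "ty": -0.0100, "tz": 0.0047, "turn": 0},
{"tx": 0.0007, "ty": -0.0104, "tz": 0.0039, "turn": 0},
{"tx": 0.0007, "ty": -0.0106, "tz": 0.0030, "turn": 0},
{"tx": 0.0008, "ty": -0.0108, "tz": 0.0022, "turn": 0},
{"tx": 0.0008, "ty": -0.0110, "tz": 0.0013, "turn": 0},
{"tx": 0.0008, "ty": -0.0110, "tz": 0.0005, "turn": 0},
{"tx": 0.0008, "ty": -0.0110, "tz": -0.0004, "turn": 0},
{"tx": 0.0008, "ty": -0.0110, "tz": -0.0013, "turn": 0},
{"tx": 0.0008, "ty": -0.0108, "tz": -0.0021, "turn": 0},
```

play_rows --series '[{"tx": 0.0002, "ty": -0.003, "tz": 0.011, "turn": 0}, {"tx": 0.0003, "ty": -0.004, "tz": 0.0105, "turn": 0}, {"tx": 0.0003, "ty": -0.0045, "tz": 0.01, "turn": 0}, {"tx": 0.0004, "ty": -0.0055, "tz": 0.01, "turn": 0}, {"tx": 0.0004, "ty": -0.006, "tz": 0.009, "turn": 0}, {"tx": 0.0005, "ty": -0.007, "tz": 0.009, "turn": 0}, {"tx": 0.0005, "ty": -0.0075, "tz": 0.008, "turn": 0}, {"tx": 0.0006, "ty": -0.008, "tz": 0.0075, "turn": 0}, {"tx": 0.0006, "ty": -0.0085, "tz": 0.007, "turn": 0}, {"tx": 0.0006, "ty": -0.009, "tz": 0.006, "turn": 0}]'

```text
time_s: 7.45
position: [0.437, -0.2069, 0.1475]
tcp_rot: [[0.997, 0.077, -0.0], [0.077, -0.997, 0.0], [-0.0, -0.0, -1.0]]
force: [-0.0, 0.2, -3.4]
opening: 0.381
```

```bash
python3 - <<'E'
from h import *
s=bot.read_state(); print(s["position"],s["force"],s["moment"]); p=snap("scene","s4")
im=p["pixels"][90:240,180:340]; cv2.imwrite("pics/s4z.png",cv2.resize(im,None,fx=4,fy=4,interpolation=cv2.INTER_CUBIC))
E
```

```text
[ 0.43699073 -0.20689882  0.14745038] [-0.0405393   0.15834242 -3.40650776] [0.11846924 0.07160573 0.03278639]
```

View pics/s4z.png

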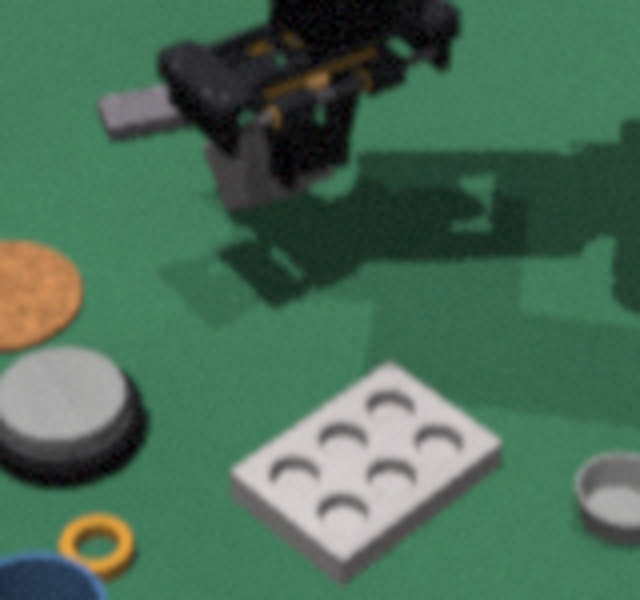

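play_rows --series '[{"tx": 0.0007, "ty": -0.0095, "tz": 0.0055, "turn": 0}, {"tx": 0.0007, "ty": -0.01, "tz": 0.0045, "turn": 0}, {"tx": 0.0007, "ty": -0.0105, "tz": 0.004, "turn": 0}, {"tx": 0.0007, "ty": -0.0105, "tz": 0.003, "turn": 0}, {"tx": 0.0008, "ty": -0.011, "tz": 0.002, "turn": 0}, {"tx": 0.0008, "ty": -0.011, "tz": 0.0015, "turn": 0}, {"tx": 0.0008, "ty": -0.011, "tz": 0.0005, "turn": 0}, {"tx": 0, "ty": 0, "tz": 0, "turn": 0}, {"tx": 0, "ty": 0, "tz": 0, "turn": 0}]'

```text
time_s: 8.4
position: [0.441, -0.2651, 0.1637]
tcp_rot: [[0.997, 0.076, -0.001], [0.076, -0.997, 0.001], [-0.0, -0.001, -1.0]]
force: [0.7, 1.0, -4.0]
opening: 0.381
```

```bash
python3 - <<'E'
from h import *
s=bot.read_state(); print(s["position"],s["force"],s["moment"]); p=snap("scene","s5")
im=p["pixels"][60:200,180:340]; cv2.imwrite("pics/s5z.png",cv2.resize(im,None,fx=4,fy=4,interpolation=cv2.INTER_CUBIC))
E
```

```text
[ 0.44097115 -0.26514387  0.16366843] [ 0.74615874  1.01169913 -3.99891128] [ 0.17433216  0.11182626 -0.011381  ]
```

View pics/s5z.png

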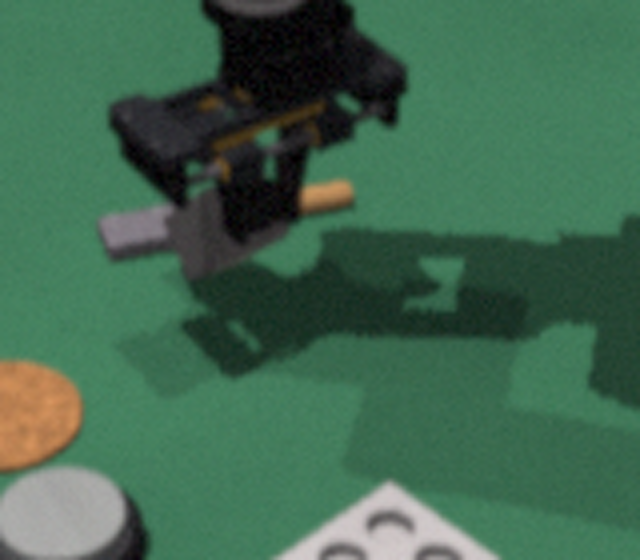

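```bash
cat > ov.py <<'E'
from h import *
def draw(p,tilt,crop,out,g=.111,k=4):
    s=bot.read_state(); G=s["position"]+np.array([0,0,-.051]); yaw=np.arctan2(s["tcp_rot"][1,0],s["tcp_rot"][0,0])
    ex=np.array([np.cos(yaw),np.sin(yaw),0]); d=np.array([-np.sin(yaw),np.cos(yaw),0]); a=np.radians(tilt)
    ez=d*np.cos(a)+np.array([0,0,1])*np.sin(a); ey=np.cross(ez,ex)
    B=G-ez*g
    x0,x1,y0,y1=crop; im=cv2.resize(p["pixels"][y0:y1,x0:x1],None,fx=k,fy=k,interpolation=cv2.INTER_CUBIC)
    def P(w): q=(w2px(p,w)-[x0,y0]+.5)*k; return tuple(int(v) for v in q)
    c=[(-1,-1),(1,-1),(1,1),(-1,1)]
    for i in range(4):
        A=[B+ex*.026*c[i][0]+ey*.026*c[i][1]+ez*h for h in (0,.088)]; C=[B+ex*.026*c[(i+1)%4][0]+ey*.026*c[(i+1)%4][1]+ez*h for h in (0,.088)]
        cv2.line(im,P(A[0]),P(A[1]),(0,255,255),1);cv2.line(im,P(A[0]),P(C[0]),(0,0,255),1);cv2.line(im,P(A[1]),P(C[1]),(0,255,0),1)
    print(tilt,"lowest z",min((B+ex*.026*i+ey*.026*j)[2] for i,j in c))
    return im
E
python3 - <<'E'
from ov import *
p=snap("scene")
ims=[draw(p,t,(190,280,90,160),None) for t in (45,60,75,90)]
cv2.imwrite("pics/ov5.png",np.vstack([np.hstack(ims[:2]),np.hstack(ims[2:])]))
E
```

```text
45 lowest z 0.01572474605950382
60 lowest z 0.0034695552619881474
75 lowest z -0.0013486868086912919
90 lowest z 0.001598375082060828
```

View pics/ov5.png

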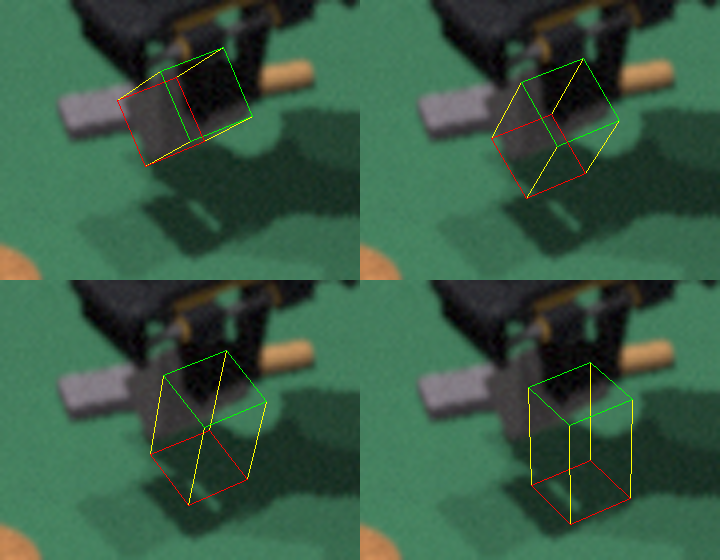

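```bash
python3 - <<'E'
from ov import *
p=snap("scene")
ims=[draw(p,t,(190,280,90,160),None) for t in (0,10,20,30)]
cv2.imwrite("pics/ov6.png",np.vstack([np.hstack(ims[:2]),np.hstack(ims[2:])]))
E
```

```text
0 lowest z 0.08665644520127277
10 lowest z 0.06777649590192611
20 lowest z 0.05026020115168993
30 lowest z 0.034639784702877374
```

View pics/ov6.png

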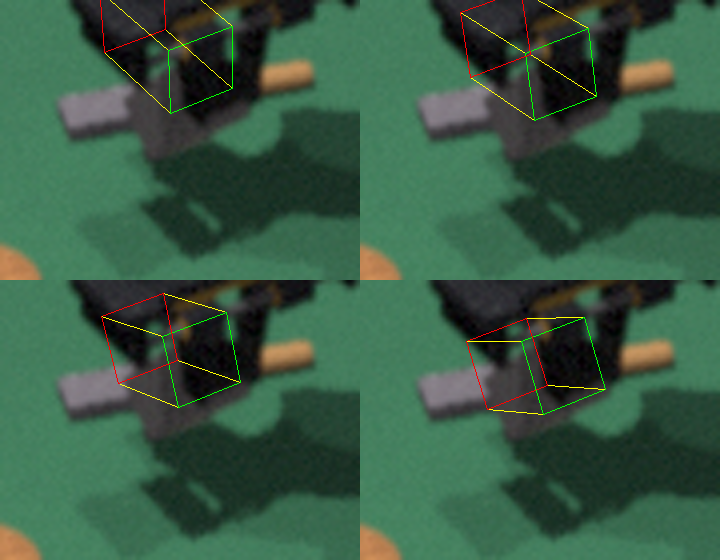

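play_rows --series '[{"tx": 0, "ty": 0.02, "tz": 0.03, "turn": 0}, {"tx": 0, "ty": 0.05, "tz": 0, "turn": 0}, {"tx": 0, "ty": -0.05, "tz": 0, "turn": 0}, {"tx": 0, "ty": 0.05, "tz": 0, "turn": 0}, {"tx": 0, "ty": -0.05, "tz": 0, "turn": 0}, {"tx": 0, "ty": 0.05, "tz": 0, "turn": 0}, {"tx": 0, "ty": -0.05, "tz": 0, "turn": 0}, {"tx": 0, "ty": 0, "tz": 0, "turn": 0}, {"tx": 0, "ty": 0, "tz": 0, "turn": 0}]'

```text
time_s: 9.45
position: [0.4415, -0.2493, 0.1879]
tcp_rot: [[0.997, 0.077, 0.0], [0.077, -0.997, -0.0], [0.0, 0.001, -1.0]]
force: [-0.3, 0.2, -5.0]
opening: 0.388
```

```bash
python3 - <<'E'
from ov import *
s=bot.read_state(); print(s["position"],s["force"],s["moment"],s["opening"])
p=snap("scene")
ims=[draw(p,t,(190,280,90,160),None) for t in (45,55,65,75)]
cv2.imwrite("pics/ov7.png",np.vstack([np.hstack(ims[:2]),np.hstack(ims[2:])]))
E
```

```text
[ 0.44151849 -0.24930367  0.18794142] [-0.32933976  0.19028217 -4.95199048] [-0.08142043  0.10311284 -0.03878001] 0.38816588885457104
45 lowest z 0.039870956190159
55 lowest z 0.030905720951510722
65 lowest z 0.025156346046389687
75 lowest z 0.02279752332196389
```

View pics/ov7.png

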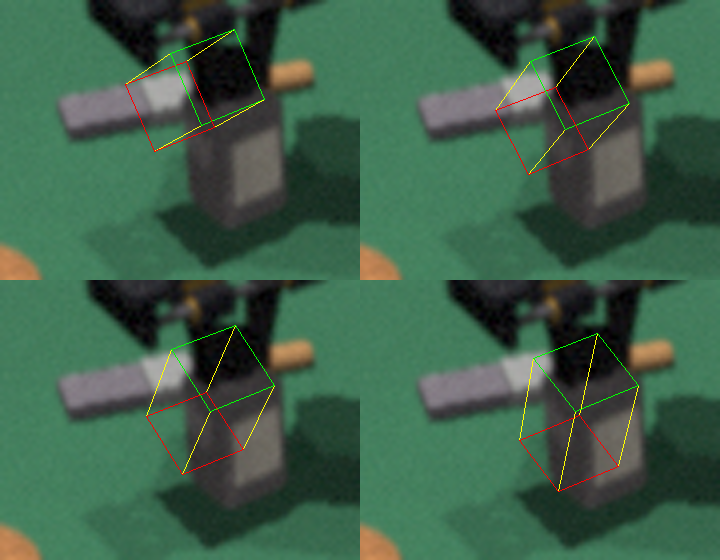

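```bash
python3 - <<'E'
from ov import *
s=bot.read_state(); print(s["moment"])
p=snap("scene")
ims=[draw(p,t,(190,280,90,160),None,g) for t,g in ((85,.111),(90,.111),(95,.111),(90,.115))]
cv2.imwrite("pics/ov8.png",np.vstack([np.hstack(ims[:2]),np.hstack(ims[2:])]))
E
```

```text
[-0.01583013  0.04486797 -0.0102376 ]
85 lowest z 0.02382871187228253
90 lowest z 0.025672372671905405
95 lowest z 0.02382871187228253
90 lowest z 0.0216723726719054
```

View pics/ov8.png

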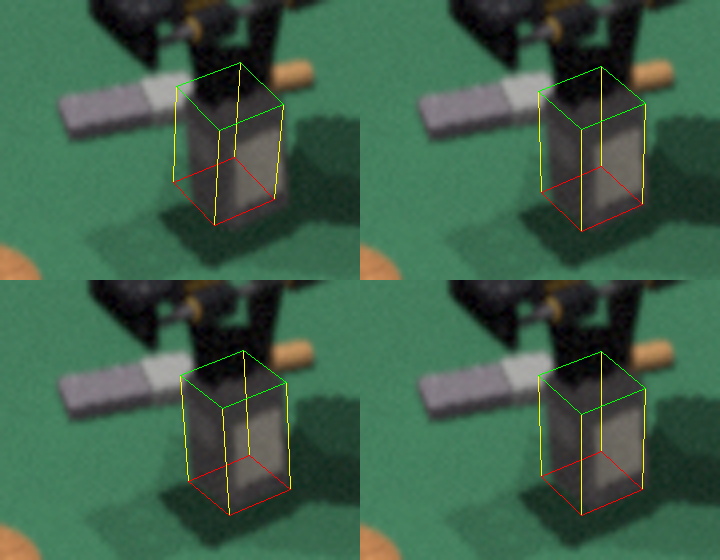

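play_rows --series '[{"tx": 0, "ty": 0, "tz": -0.01, "turn": 0}, {"tx": 0, "ty": 0, "tz": -0.01, "turn": 0}, {"tx": 0, "ty": 0, "tz": -0.005, "turn": 0}, {"tx": 0, "ty": 0, "tz": -0.002, "turn": 0}, {"tx": 0, "ty": 0, "tz": 0, "turn": 0}, {"tx": 0, "ty": 0, "tz": 0, "turn": 0}]'

```text
time_s: 10.15
position: [0.4413, -0.2492, 0.1662]
tcp_rot: [[0.997, 0.077, 0.0], [0.077, -0.997, -0.0], [0.0, 0.0, -1.0]]
force: [-0.3, -1.3, -3.3]
opening: 0.382
```

play_rows --series '[{"tx": 0, "ty": 0, "tz": -0.0012, "turn": 0}, {"tx": 0, "ty": 0, "tz": -0.0012, "turn": 0}, {"tx": 0, "ty": 0, "tz": 0, "turn": 0}, {"tx": 0, "ty": 0, "tz": 0, "turn": 0}]'

```text
time_s: 10.55
position: [0.4413, -0.2492, 0.1644]
tcp_rot: [[0.997, 0.077, 0.0], [0.077, -0.997, -0.0], [0.0, 0.0, -1.0]]
force: [-0.7, 0.1, -4.2]
opening: 0.378
```

play_rows --series '[{"tx": 0, "ty": 0, "tz": -0.0012, "turn": 0}, {"tx": 0, "ty": 0, "tz": -0.0012, "turn": 0}, {"tx": 0, "ty": 0, "tz": -0.0012, "turn": 0}, {"tx": 0, "ty": 0, "tz": 0, "turn": 0}, {"tx": 0, "ty": 0, "tz": 0, "turn": 0}]'

```text
time_s: 11.05
position: [0.4415, -0.2492, 0.1641]
tcp_rot: [[0.997, 0.077, 0.001], [0.077, -0.997, -0.001], [0.001, 0.001, -1.0]]
force: [-2.7, 3.4, 16.7]
opening: 0.383
```

play_rows --series '[{"tx": 0, "ty": 0, "tz": 0.002, "turn": 0}, {"tx": 0, "ty": 0, "tz": 0, "turn": 0}, {"tx": 0, "ty": 0, "tz": 0, "turn": 0}]'

```text
time_s: 11.35
position: [0.4415, -0.2492, 0.1641]
tcp_rot: [[0.997, 0.077, 0.001], [0.077, -0.997, -0.001], [0.001, 0.001, -1.0]]
force: [-1.8, 1.6, 9.2]
opening: 0.38
```

play_rows --series '[{"tx": 0, "ty": 0, "tz": 0, "turn": 0}, {"tx": 0, "ty": 0, "tz": 0, "turn": 0}, {"tx": 0, "ty": 0, "tz": 0, "turn": 0}, {"tx": 0, "ty": 0, "tz": 0, "turn": 0}, {"tx": 0, "ty": 0, "tz": 0, "turn": 0}, {"tx": 0, "ty": 0, "tz": 0, "turn": 0}, {"tx": 0, "ty": 0, "tz": 0, "turn": 0}, {"tx": 0, "ty": 0, "tz": 0, "turn": 0}]' --gripper 0.8

```text
time_s: 12.15
position: [0.4412, -0.2491, 0.163]
tcp_rot: [[0.997, 0.077, -0.0], [0.077, -0.997, -0.0], [-0.0, 0.0, -1.0]]
force: [-0.1, -0.2, 0.4]
opening: 0.8
```

```bash
python3 - <<'E'
from ov import *
s=bot.read_state(); print(s["position"],s["force"],s["moment"],s["opening"])
p=snap("scene")
ims=[draw(p,t,(170,290,60,170),None,g) for t,g in ((90,.113),)]
cv2.imwrite("pics/ov9.png",ims[0])
E
```

```text
[ 0.44119453 -0.24914567  0.16302217] [-0.13469468 -0.21103956  0.40638152] [-0.08492844  0.01711857  0.01543566] 0.8003284458481683
90 lowest z -0.0009658608228336906
```

View pics/ov9.png

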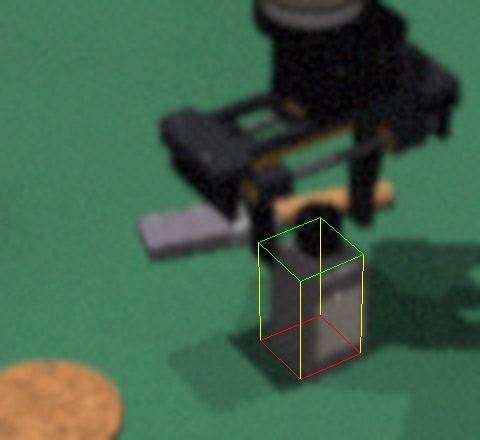

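play_rows --series '[{"tx": 0, "ty": 0, "tz": 0.04, "turn": 0}, {"tx": 0, "ty": 0, "tz": 0.06, "turn": 0}, {"tx": 0, "ty": 0, "tz": 0.06, "turn": -0.073}, {"tx": 0.023, "ty": 0.055, "tz": 0, "turn": 0}, {"tx": 0.023, "ty": 0.055, "tz": 0, "turn": 0}, {"tx": 0.023, "ty": 0.055, "tz": 0, "turn": 0}, {"tx": 0.023, "ty": 0.055, "tz": 0, "turn": 0}, {"tx": 0, "ty": 0.01, "tz": 0, "turn": 0}, {"tx": 0, "ty": 0, "tz": 0, "turn": 0}, {"tx": 0, "ty": 0, "tz": 0, "turn": 0}]' --gripper 0.5

```text
time_s: 13.2
position: [0.5144, -0.0658, 0.291]
tcp_rot: [[1.0, 0.0, -0.0], [0.0, -1.0, -0.001], [-0.0, 0.001, -1.0]]
force: [-0.7, 0.0, -0.1]
opening: 0.505
```

```bash
python3 - <<'E'
from h import *
p=snap("wrist","w4"); s=bot.read_state(); print(s["position"]); np.save("w4T.npy",p["extrinsics"])
t=snap("top","t4")
for m in nets.masks_of(p,"block"):
    print(m["confidence"],cen(m))
E
```

```text
[ 0.51447302 -0.06630313  0.29097692]
0.8 (np.float64(257.58088235294116), np.float64(104.92998721227622), 12512)
```

View pics/w4.png

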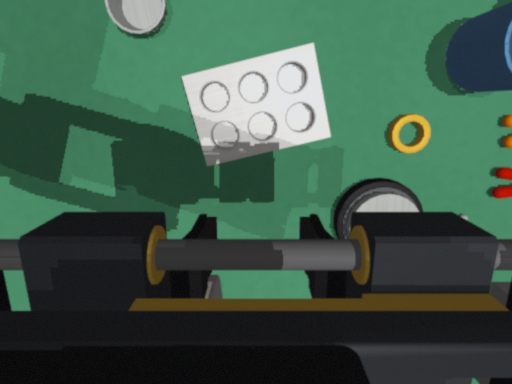

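View pics/t4.png

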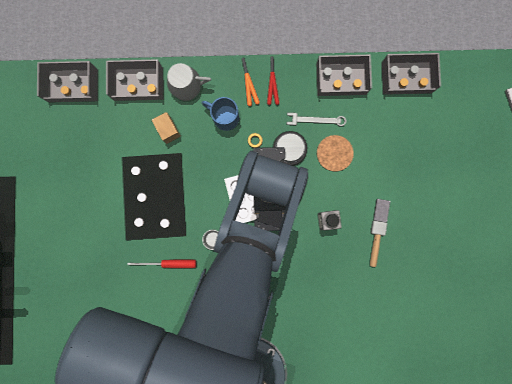

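```bash
python3 - <<'E'
from h import *
from scipy.optimize import least_squares
p=snap("wrist")
im=p["pixels"]; g=cv2.cvtColor(im,cv2.COLOR_BGR2GRAY)
c=cv2.HoughCircles(cv2.medianBlur(g,3)[60:150,190:325],cv2.HOUGH_GRADIENT,1,25,param1=80,param2=12,minRadius=11,maxRadius=18)
c=c[0]+[190,60,0]; print(c.round(1))
W=np.array([px2w(p,u,v,.024)[:2] for u,v,_ in c]); 
mod=np.array([(x,y) for x in(-.042,0,.042) for y in(-.021,.021)])
def tr(q,m): c,s=np.cos(q[2]),np.sin(q[2]); return m@np.array([[c,s],[-s,c]])+q[:2]
def res(q):
    M=tr(q,mod); return np.array([np.min(np.linalg.norm(M-w,axis=1)) for w in W])
best=min((least_squares(res,[W[:,0].mean(),W[:,1].mean(),a],loss="soft_l1",f_scale=.003) for a in np.radians([0,10,20,-10])),key=lambda r:r.cost)
print(best.x,np.degrees(best.x[2]),best.fun.round(4))
m=nets.masks_of(p,"block")[0]; v,u=np.nonzero(m["region"]); W2=np.array([px2w(p,a,b,.024)[:2] for a,b in zip(u,v)],np.float32); print(cv2.minAreaRect(W2))
k=im.copy()
for P in tr(best.x,mod):
    q=w2px(p,[*P,.024]); cv2.circle(k,tuple(int(round(a)) for a in q),2,(0,0,255),-1); print(P.round(4))
for P in tr(best.x,np.array([(.07,.049),(.07,-.049),(-.07,.049),(-.07,-.049)])):
    q=w2px(p,[*P,.024]); cv2.circle(k,tuple(int(round(a)) for a in q),2,(255,0,0),-1)
cv2.imwrite("pics/w4o.png",cv2.resize(k[30:180,170:340],None,fx=4,fy=4,interpolation=cv2.INTER_CUBIC))
np.save("block.npy",best.x)
E
```

```text
[[214.5  95.5  15.2]
 [299.5 115.5  15.2]
 [261.5 124.5  14.7]
 [291.5  76.5  16.7]
 [252.5  84.5  15.2]
 [222.5 133.5  12.9]]
[ 0.51390135 -0.00402621  0.22311234] 12.783395675075301 [0.0013 0.0005 0.0004 0.0007 0.0007 0.0012]
((0.5138506889343262, -0.005173906683921814), (0.14258724451065063, 0.09862139821052551), 13.728434562683105)
[ 0.4776 -0.0338]
[0.4683 0.0072]
[ 0.5185 -0.0245]
[0.5093 0.0165]
[ 0.5595 -0.0152]
[0.5502 0.0257]
```

View pics/w4o.png

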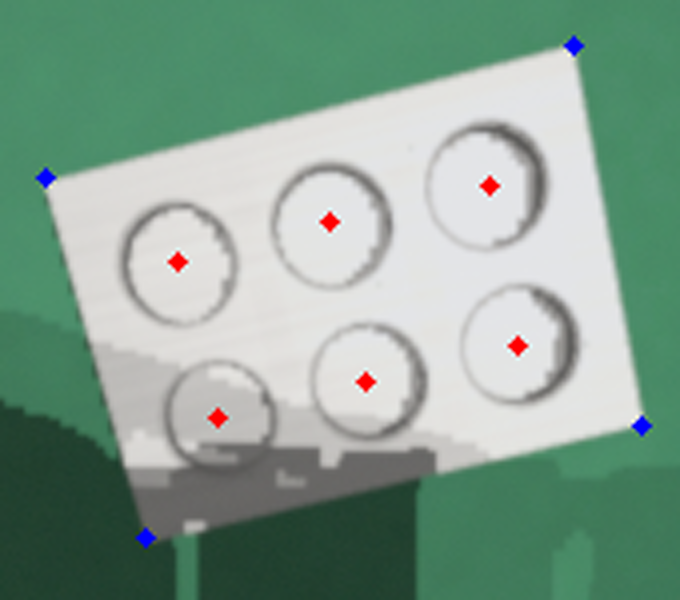

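play_rows --series '[{"tx": 0.006, "ty": 0.058, "tz": 0, "turn": 0}, {"tx": 0.006, "ty": 0.058, "tz": 0, "turn": 0}, {"tx": 0.006, "ty": 0.058, "tz": 0, "turn": 0}, {"tx": 0.006, "ty": 0.058, "tz": 0, "turn": 0}, {"tx": 0.006, "ty": 0.058, "tz": 0, "turn": 0}, {"tx": 0.003, "ty": 0.058, "tz": 0, "turn": 0}, {"tx": 0, "ty": 0, "tz": 0, "turn": 0}, {"tx": 0, "ty": 0, "tz": 0, "turn": 0}]'

```text
time_s: 14.25
position: [0.5411, 0.2135, 0.2908]
tcp_rot: [[1.0, 0.002, -0.0], [0.002, -1.0, -0.001], [-0.0, 0.001, -1.0]]
force: [0.2, 0.5, 0.4]
opening: 0.505
```

```bash
cat >> h.py <<'E'
def white(p,zt=.015,amin=150,amax=900):
    """white tablets in a wrist/top picture: tops at zt"""
    im=p["pixels"]; hsv=cv2.cvtColor(im,cv2.COLOR_BGR2HSV); m=((hsv[...,1]<60)&(hsv[...,2]>130)).astype(np.uint8)
    n,l,st,c=cv2.connectedComponentsWithStats(m); out=[]
    for i in range(1,n):
        if amin<st[i,4]<amax: out.append((c[i].round(1),int(st[i,4]),st[i,2:4].tolist(),px2w(p,*c[i],zt)[:2].round(4)))
    return out
E
python3 - <<'E'
from h import *
p=snap("wrist","w5"); s=bot.read_state(); print(s["position"])
for o in white(p): print(*o)
for m in nets.masks_of(p,"tablet0"): print(m["confidence"],cen(m))
E
```

```text
[0.54111186 0.21249826 0.29079433]
[58.6 81.1] 699 [18, 98] [0.3275 0.3009]
[315.6  58.8] 578 [26, 28] [0.602  0.3237]
[171.7  67.3] 587 [27, 27] [0.4497 0.315 ]
[240.5  75.9] 552 [26, 27] [0.5226 0.3064]
[325.2 136.9] 500 [25, 25] [0.6164 0.2417]
[171.9 139.2] 482 [25, 24] [0.445 0.239]
0.89 (np.float64(240.2214765100671), np.float64(76.33780760626398), 447)
0.82 (np.float64(172.2488888888889), np.float64(139.15777777777777), 450)
0.81 (np.float64(314.9406779661017), np.float64(59.69491525423729), 472)
0.64 (np.float64(324.5524475524476), np.float64(136.9067599067599), 429)
```

View pics/w5.png

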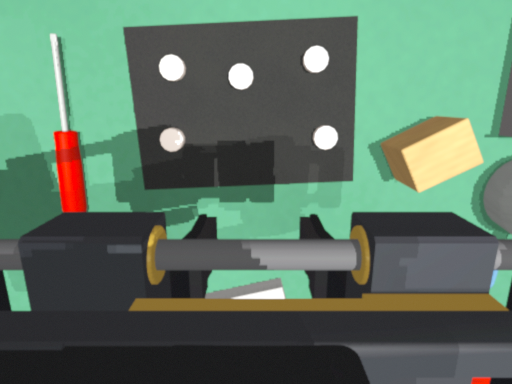

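```bash
python3 - <<'E'
from h import *
p=snap("wrist"); s=bot.read_state(); print(s["position"])
for o in white(p,.009): print(*o)
a=np.radians(13.2);
for x in(-.042,0,.042):
  for y in(-.021,.021): print("pocket",(.514+x*np.cos(a)-y*np.sin(a)).round(4),(-.0043+x*np.sin(a)+y*np.cos(a)).round(4))
E
```

```text
[0.54129112 0.21159873 0.29091575]
[58.3 80.6] 702 [19, 98] [0.324  0.3007]
[315.3  56.7] 579 [26, 28] [0.6031 0.3247]
[171.2  65.9] 592 [28, 28] [0.4481 0.3157]
[240.2  74.1] 549 [26, 27] [0.5223 0.3071]
[325.1 135.1] 500 [25, 25] [0.6176 0.2414]
[171.7 137.7] 484 [25, 25] [0.4435 0.2387]
pocket 0.4779 -0.0343
pocket 0.4683 0.0066
pocket 0.5188 -0.0247
pocket 0.5092 0.0161
pocket 0.5597 -0.0152
pocket 0.5501 0.0257
```

play_rows --series '[{"tx": -0.04, "ty": 0.011, "tz": 0, "turn": 0}, {"tx": -0.04, "ty": 0.011, "tz": 0, "turn": 0}, {"tx": -0.042, "ty": 0.012, "tz": -0.02, "turn": 0}, {"tx": 0, "ty": 0, "tz": -0.06, "turn": 0}, {"tx": 0, "ty": 0, "tz": -0.06, "turn": 0}, {"tx": 0, "ty": 0, "tz": -0.06, "turn": 0}, {"tx": 0, "ty": 0, "tz": -0.03, "turn": 0}, {"tx": 0, "ty": 0, "tz": 0, "turn": 0}, {"tx": 0, "ty": 0, "tz": 0, "turn": 0}]'

```text
time_s: 15.3
position: [0.4442, 0.2395, 0.1073]
tcp_rot: [[1.0, -0.002, -0.0], [-0.002, -1.0, -0.0], [-0.0, 0.0, -1.0]]
force: [-0.2, 0.4, 0.6]
opening: 0.497
```

```bash
python3 - <<'E'
from h import *
p=snap("wrist","w6"); s=bot.read_state(); print(s["position"],s["opening"])
E
```

```text
[0.44476129 0.23987558 0.10816357] 0.5007909537905166
```

View pics/w6.png

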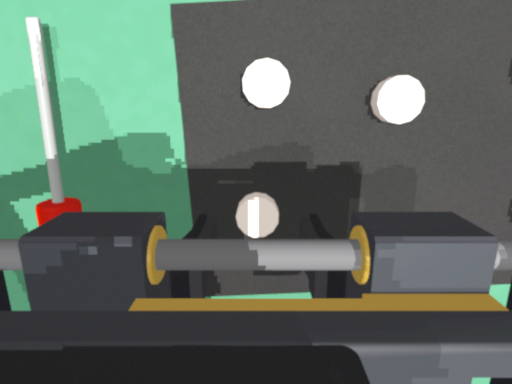

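play_rows --series '[{"tx": 0, "ty": -0.001, "tz": -0.02, "turn": 0}, {"tx": 0, "ty": 0, "tz": -0.019, "turn": 0}, {"tx": 0, "ty": 0, "tz": 0, "turn": 0}]'

```text
time_s: 15.65
position: [0.4442, 0.2395, 0.0766]
tcp_rot: [[1.0, -0.0, 0.001], [-0.0, -1.0, 0.0], [0.001, -0.0, -1.0]]
force: [0.1, 0.1, 0.7]
opening: 0.5
```

play_rows --series '[{"tx": 0, "ty": 0, "tz": 0, "turn": 0}, {"tx": 0, "ty": 0, "tz": 0, "turn": 0}, {"tx": 0, "ty": 0, "tz": 0, "turn": 0}, {"tx": 0, "ty": 0, "tz": 0, "turn": 0}, {"tx": 0, "ty": 0, "tz": 0, "turn": 0}]' --gripper 0

```text
time_s: 16.15
position: [0.4442, 0.2398, 0.0768]
tcp_rot: [[1.0, 0.0, 0.002], [0.0, -1.0, 0.0], [0.002, -0.0, -1.0]]
force: [-0.1, -0.3, 6.8]
opening: 0.284
```

play_rows --series '[{"tx": 0, "ty": 0, "tz": 0.02, "turn": 0}, {"tx": 0, "ty": 0, "tz": 0.04, "turn": 0}, {"tx": 0, "ty": 0, "tz": 0.04, "turn": 0}, {"tx": 0, "ty": 0, "tz": 0, "turn": 0}]'

```text
time_s: 16.55
position: [0.4456, 0.2404, 0.1593]
tcp_rot: [[1.0, 0.001, 0.008], [0.001, -1.0, 0.002], [0.008, -0.002, -1.0]]
force: [0.8, -0.8, 0.4]
opening: 0.284
```

```bash
python3 - <<'E'
from h import *
p=snap("wrist"); s=bot.read_state(); print(s["position"],s["opening"],s["force"])
cv2.imwrite("pics/w7.png",cv2.resize(p["pixels"][130:310,150:370],None,fx=3,fy=3,interpolation=cv2.INTER_CUBIC))
E
```

```text
[0.44465025 0.24005954 0.15775202] 0.2816877408717818 [-0.60345822 -0.38015498  0.93901027]
```

View pics/w7.png

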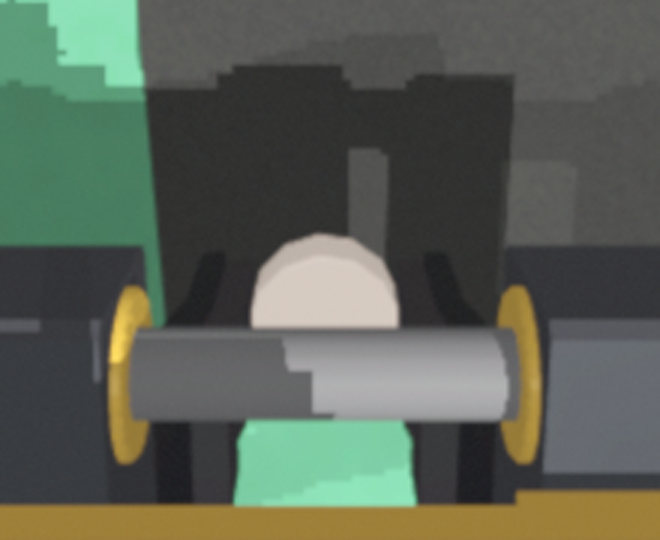

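play_rows --series '[{"tx": 0.006, "ty": -0.058, "tz": 0, "turn": 0}, {"tx": 0.006, "ty": -0.058, "tz": 0, "turn": 0}, {"tx": 0.006, "ty": -0.058, "tz": 0, "turn": 0}, {"tx": 0.006, "ty": -0.058, "tz": 0, "turn": 0}, {"tx": 0.006, "ty": -0.0586, "tz": 0, "turn": 0}, {"tx": 0, "ty": 0, "tz": -0.035, "turn": 0}, {"tx": 0, "ty": 0, "tz": -0.03, "turn": 0}, {"tx": 0, "ty": 0, "tz": 0, "turn": 0}, {"tx": 0, "ty": 0, "tz": 0, "turn": 0}]'

```text
time_s: 17.5
position: [0.4667, 0.0074, 0.1031]
tcp_rot: [[1.0, 0.0, -0.003], [0.0, -1.0, 0.001], [-0.003, -0.001, -1.0]]
force: [-1.2, -0.6, -0.3]
opening: 0.283
```

```bash
python3 - <<'E'
from h import *
p=snap("wrist","w8")
for i in range(3): s=bot.read_state(); print(s["position"],s["opening"],s["force"])
cv2.imwrite("pics/w8z.png",cv2.resize(p["pixels"][80:310,120:400],None,fx=2.5,fy=2.5,interpolation=cv2.INTER_CUBIC))
E
```

```text
[0.46735404 0.00750702 0.1037601 ] 0.2848782788405778 [ 0.66416035  0.99004795 -0.55612542]
[0.46735404 0.00750702 0.1037601 ] 0.2848782788405778 [ 0.66416035  0.99004795 -0.55612542]
[0.46735404 0.00750702 0.1037601 ] 0.2848782788405778 [ 0.66416035  0.99004795 -0.55612542]
```

View pics/w8z.png

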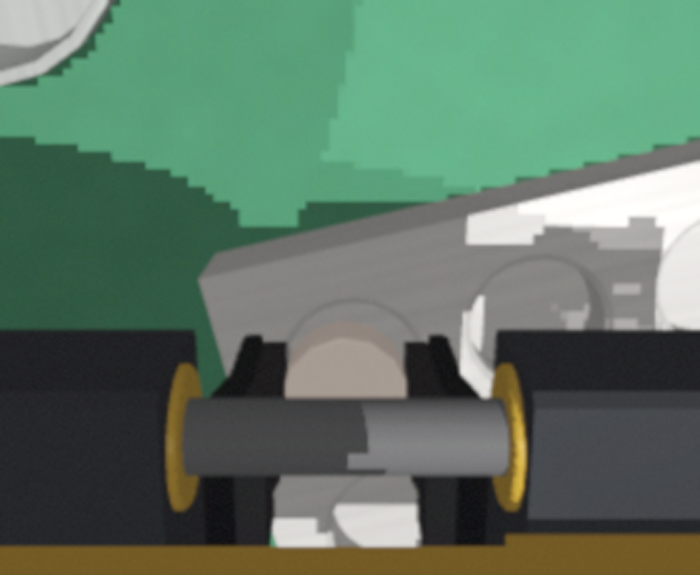

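play_rows --series '[{"tx": 0.0018, "ty": 0, "tz": 0, "turn": 0}, {"tx": 0, "ty": 0, "tz": -0.005, "turn": 0}, {"tx": 0, "ty": 0, "tz": -0.0055, "turn": 0}, {"tx": 0, "ty": 0, "tz": 0, "turn": 0}, {"tx": 0, "ty": 0, "tz": 0, "turn": 0}]'

```text
time_s: 18.05
position: [0.4689, 0.0073, 0.0954]
tcp_rot: [[1.0, 0.0, -0.0], [0.0, -1.0, 0.0], [-0.0, -0.0, -1.0]]
force: [0.3, -0.3, 0.2]
opening: 0.284
```

play_rows --series '[{"tx": 0, "ty": 0, "tz": 0, "turn": 0}, {"tx": 0, "ty": 0, "tz": 0, "turn": 0}, {"tx": 0, "ty": 0, "tz": 0, "turn": 0}]' --gripper 0.45

```text
time_s: 18.35
position: [0.4691, 0.0071, 0.0955]
tcp_rot: [[1.0, 0.0, 0.0], [0.0, -1.0, -0.0], [0.0, 0.0, -1.0]]
force: [0.7, 0.4, -0.3]
opening: 0.423
```

play_rows --series '[{"tx": 0, "ty": 0, "tz": 0.03, "turn": 0}, {"tx": 0, "ty": -0.045, "tz": 0.04, "turn": 0}, {"tx": 0, "ty": -0.045, "tz": 0, "turn": 0}, {"tx": 0, "ty": 0, "tz": 0, "turn": 0}, {"tx": 0, "ty": 0, "tz": 0, "turn": 0}]'

```text
time_s: 18.85
position: [0.4688, -0.0654, 0.1516]
tcp_rot: [[1.0, -0.002, -0.0], [-0.002, -1.0, 0.0], [-0.0, -0.0, -1.0]]
force: [-0.4, 0.2, -0.2]
opening: 0.449
```

```bash
python3 - <<'E'
from h import *
p=snap("wrist","w9")
s=bot.read_state(); print(s["position"],s["opening"],s["force"])
E
```

```text
[ 0.4683871  -0.06455132  0.15125356] 0.4503350554627584 [-0.17319065  0.19710808 -0.01652595]
```

View pics/w9.png

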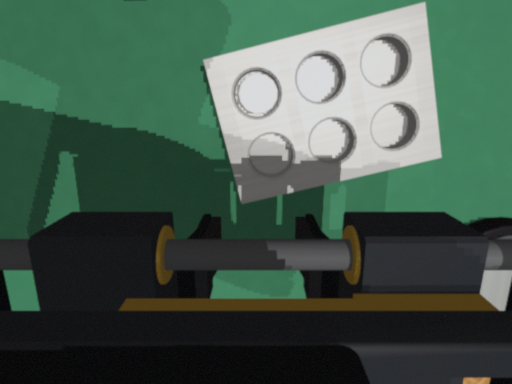

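```bash
cat >> h.py <<'E'
from scipy.optimize import least_squares
MOD=np.array([(x,y) for x in(-.042,0,.042) for y in(-.021,.021)])
def trf(q,m): c,s=np.cos(q[2]),np.sin(q[2]); return m@np.array([[c,s],[-s,c]])+q[:2]
def corners(p):
    hsv=cv2.cvtColor(p["pixels"],cv2.COLOR_BGR2HSV); m=((hsv[...,1]<60)&(hsv[...,2]>60)).astype(np.uint8); return m
def fitmask(p,x0):
    reg=nets.masks_of(p,"block")[0]["region"].astype(np.uint8)
    c=max(cv2.findContours(reg,cv2.RETR_EXTERNAL,cv2.CHAIN_APPROX_NONE)[0],key=cv2.contourArea)[:,0,:]
    c=c[(c[:,1]<200)]
    W=np.array([px2w(p,u,v,.024)[:2] for u,v in c])
    def res(q):
        cs,s=np.cos(q[2]),np.sin(q[2]); L=(W-q[:2])@np.array([[cs,-s],[s,cs]])
        return np.maximum(np.abs(L[:,0])-.07,np.abs(L[:,1])-.049)
    r=least_squares(res,x0,loss="soft_l1",f_scale=.001); return r.x
E
python3 - <<'E'
from h import *
p=snap("wrist")
x=fitmask(p,[.514,-.0043,np.radians(13.2)]); print(x[:2],np.degrees(x[2]))
P=np.array([px2w(p,u,v,.024)[:2] for u,v in [(258,93),(320,77.5),(385.5,61),(271,154),(332,139.5),(394,125)]])
o=[1,3,5,0,2,4]
r=least_squares(lambda q:(trf(q,MOD)[o]-P).ravel(),[.514,-.004,.22]); print(r.x[:2],np.degrees(r.x[2]),r.fun.round(4))
for P in trf(r.x,MOD): print(P.round(4))
E
```

```text
[ 0.5140087  -0.00501371] 13.600978786840571
[ 0.51332549 -0.00295085] 13.366686794813909 [-0.0011  0.0005  0.0002  0.0008  0.0003  0.0006 -0.0001 -0.0007  0.0001
 -0.0007  0.0006 -0.0005]
[ 0.4773 -0.0331]
[0.4676 0.0078]
[ 0.5182 -0.0234]
[0.5085 0.0175]
[ 0.559  -0.0137]
[0.5493 0.0272]
```

play_rows --series '[{"tx": -0.004, "ty": 0.056, "tz": 0, "turn": 0}, {"tx": -0.004, "ty": 0.056, "tz": 0, "turn": 0}, {"tx": -0.004, "ty": 0.056, "tz": 0, "turn": 0}, {"tx": -0.004, "ty": 0.056, "tz": 0, "turn": 0}, {"tx": -0.004, "ty": 0.056, "tz": 0, "turn": 0}, {"tx": -0.004, "ty": 0.056, "tz": 0, "turn": 0}, {"tx": -0.002, "ty": 0.057, "tz": 0, "turn": 0}, {"tx": 0, "ty": 0, "tz": 0, "turn": 0}, {"tx": 0, "ty": 0, "tz": 0, "turn": 0}, {"tx": 0, "ty": 0, "tz": 0, "turn": 0}]' --gripper 0.5

```text
time_s: 20.0
position: [0.4474, 0.2493, 0.151]
tcp_rot: [[1.0, 0.001, -0.002], [0.001, -1.0, -0.001], [-0.002, 0.001, -1.0]]
force: [-0.9, 0.2, 0.1]
opening: 0.507
```

```bash
python3 - <<'E'
from h import *
p=snap("wrist","w10")
s=bot.read_state(); print(s["position"],s["opening"],s["force"])
for o in white(p,.009,150,3000): print(*o)
E
```

```text
[0.44767645 0.24876467 0.15112265] 0.49920206745806756 [ 0.44428078 -0.02661456  0.40531758]
[ 82.8 120.3] 1532 [26, 148] [0.3243 0.3028]
[485.4  88.6] 1645 [50, 42] [0.6033 0.3242]
[260.1 101.8] 1278 [40, 42] [0.4489 0.3154]
[366.4 114.8] 1350 [43, 41] [0.5233 0.3066]
[485.6 204.2] 1348 [46, 38] [0.6179 0.2412]
[306.1 256.1] 2732 [115, 26] [0.4851 0.1986]
[499.9 257.3] 201 [13, 22] [0.6366 0.1978]
[462.6 349.5] 189 [57, 6] [0.6207 0.1124]
```

View pics/w10.png

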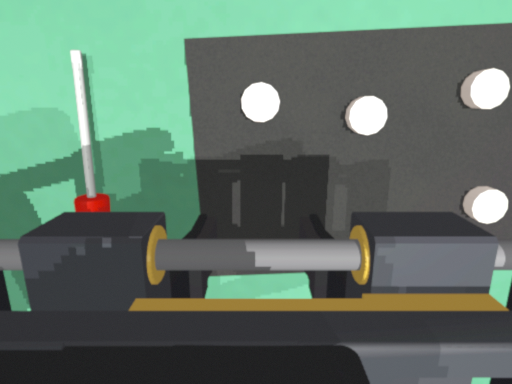

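play_rows --series '[{"tx": 0.0016, "ty": 0.041, "tz": 0, "turn": 0}, {"tx": 0, "ty": 0.042, "tz": 0, "turn": 0}, {"tx": 0, "ty": 0, "tz": -0.045, "turn": 0}, {"tx": 0, "ty": 0, "tz": -0.038, "turn": 0}, {"tx": 0, "ty": 0, "tz": -0.01, "turn": 0}, {"tx": 0, "ty": 0, "tz": 0, "turn": 0}]'

```text
time_s: 20.65
position: [0.4491, 0.3144, 0.0759]
tcp_rot: [[1.0, -0.002, -0.003], [-0.002, -1.0, -0.001], [-0.003, 0.002, -1.0]]
force: [-0.5, 0.3, -0.4]
opening: 0.497
```

play_rows --series '[{"tx": 0, "ty": 0, "tz": 0, "turn": 0}, {"tx": 0, "ty": 0, "tz": 0, "turn": 0}, {"tx": 0, "ty": 0, "tz": 0, "turn": 0}, {"tx": 0, "ty": 0, "tz": 0, "turn": 0}, {"tx": 0, "ty": 0, "tz": 0, "turn": 0}]' --gripper 0

```text
time_s: 21.15
position: [0.4502, 0.3161, 0.0782]
tcp_rot: [[1.0, 0.0, 0.002], [0.0, -1.0, 0.001], [0.002, -0.001, -1.0]]
force: [-0.4, -1.2, 6.4]
opening: 0.281
```

play_rows --series '[{"tx": 0, "ty": 0, "tz": 0.04, "turn": 0}, {"tx": 0, "ty": -0.01, "tz": 0.04, "turn": 0}, {"tx": 0.005, "ty": -0.059, "tz": 0, "turn": 0}, {"tx": 0.005, "ty": -0.059, "tz": 0, "turn": 0}, {"tx": 0.005, "ty": -0.059, "tz": 0, "turn": 0}, {"tx": 0.005, "ty": -0.059, "tz": 0, "turn": 0}, {"tx": 0.005, "ty": -0.059, "tz": 0, "turn": 0}, {"tx": 0.005, "ty": -0.059, "tz": 0, "turn": 0}, {"tx": 0.005, "ty": -0.059, "tz": 0, "turn": 0}, {"tx": 0, "ty": -0.014, "tz": -0.02, "turn": 0}]'

```text
time_s: 22.15
position: [0.4805, -0.0385, 0.1265]
tcp_rot: [[1.0, -0.005, 0.008], [-0.005, -1.0, -0.003], [0.008, 0.003, -1.0]]
force: [-0.9, 0.9, -0.4]
opening: 0.28
```

play_rows --series '[{"tx": 0, "ty": 0, "tz": -0.026, "turn": 0}, {"tx": 0, "ty": 0, "tz": 0, "turn": 0}, {"tx": 0, "ty": 0, "tz": 0, "turn": 0}, {"tx": 0, "ty": 0, "tz": 0, "turn": 0}]'

```text
time_s: 22.55
position: [0.4778, -0.0331, 0.1049]
tcp_rot: [[1.0, 0.001, 0.001], [0.001, -1.0, -0.0], [0.001, 0.0, -1.0]]
force: [0.5, -0.1, 0.2]
opening: 0.282
```

```bash
python3 - <<'E'
from h import *
p=snap("wrist","w11")
s=bot.read_state(); print(s["position"],s["opening"],s["force"])
cv2.imwrite("pics/w11z.png",cv2.resize(p["pixels"][80:310,120:400],None,fx=2.5,fy=2.5,interpolation=cv2.INTER_CUBIC))
E
```

```text
[ 0.47789334 -0.033106    0.10504656] 0.27877529368484133 [-0.12982714  0.37730395 -0.13864343]
```

View pics/w11z.png

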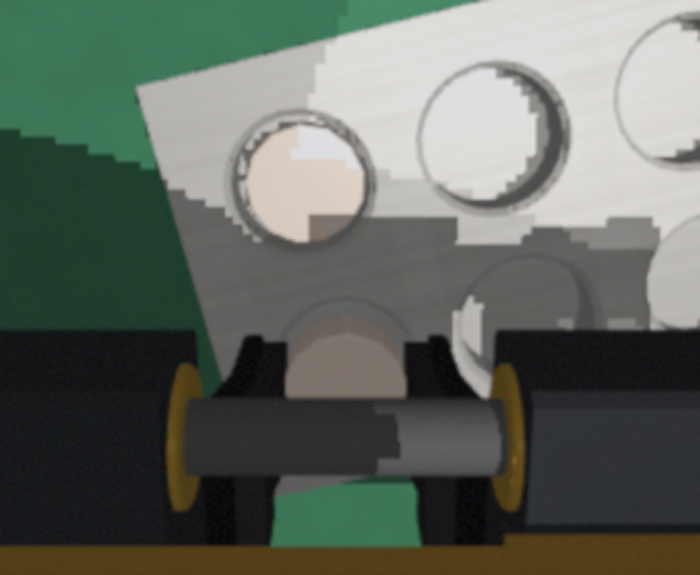

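play_rows --series '[{"tx": 0.0003, "ty": -0.001, "tz": 0, "turn": 0}, {"tx": 0, "ty": 0, "tz": -0.006, "turn": 0}, {"tx": 0, "ty": 0, "tz": -0.006, "turn": 0}, {"tx": 0, "ty": 0, "tz": 0, "turn": 0}, {"tx": 0, "ty": 0, "tz": 0, "turn": 0}]'

```text
time_s: 23.1
position: [0.4776, -0.0343, 0.0944]
tcp_rot: [[1.0, 0.0, -0.001], [0.0, -1.0, 0.0], [-0.001, -0.0, -1.0]]
force: [0.2, 0.6, 0.4]
opening: 0.283
```

play_rows --series '[{"tx": 0, "ty": 0, "tz": 0, "turn": 0}, {"tx": 0, "ty": 0, "tz": 0, "turn": 0}, {"tx": 0, "ty": 0, "tz": 0, "turn": 0}]' --gripper 0.5

```text
time_s: 23.4
position: [0.4777, -0.0345, 0.0947]
tcp_rot: [[1.0, 0.0, 0.0], [0.0, -1.0, 0.0], [0.0, -0.0, -1.0]]
force: [-0.2, -0.3, -0.3]
opening: 0.458
```

play_rows --series '[{"tx": 0, "ty": 0, "tz": 0.035, "turn": 0}, {"tx": 0, "ty": 0.01, "tz": 0.035, "turn": 0}, {"tx": 0.01, "ty": 0.056, "tz": 0, "turn": 0}, {"tx": 0.01, "ty": 0.056, "tz": 0, "turn": 0}, {"tx": 0.01, "ty": 0.056, "tz": 0, "turn": 0}, {"tx": 0.01, "ty": 0.056, "tz": 0, "turn": 0}, {"tx": 0.01, "ty": 0.056, "tz": 0, "turn": 0}, {"tx": 0.0066, "ty": 0.054, "tz": 0, "turn": 0}, {"tx": 0, "ty": 0, "tz": 0, "turn": 0}, {"tx": 0, "ty": 0, "tz": 0, "turn": 0}]'

```text
time_s: 24.4
position: [0.5224, 0.2417, 0.1504]
tcp_rot: [[1.0, 0.003, -0.001], [0.003, -1.0, -0.0], [-0.001, 0.0, -1.0]]
force: [0.4, -0.5, -0.5]
opening: 0.502
```

```bash
python3 - <<'E'
from h import *
p=snap("wrist","w12")
s=bot.read_state(); print(s["position"],s["opening"],s["force"])
for o in white(p,.009,150,3000): print(*o)
E
```

```text
[0.52233588 0.24056202 0.15037544] 0.5025152862774925 [ 0.55529043 -0.46105516 -0.3485564 ]
[376.7  77.2] 1489 [44, 43] [0.6031 0.3242]
[257.7 103.7] 1281 [40, 41] [0.5224 0.3065]
[385.8 194.7] 1197 [42, 36] [0.6176 0.2413]
[305.1 256.2] 2578 [107, 27] [0.5596 0.1914]
[467.2 349.4] 164 [53, 6] [0.6998 0.1057]
```

play_rows --series '[{"tx": 0, "ty": 0.041, "tz": 0, "turn": 0}, {"tx": 0, "ty": 0.041, "tz": 0, "turn": 0}, {"tx": 0, "ty": 0, "tz": -0.045, "turn": 0}, {"tx": 0, "ty": 0, "tz": -0.037, "turn": 0}, {"tx": 0, "ty": 0, "tz": -0.01, "turn": 0}, {"tx": 0, "ty": 0, "tz": 0, "turn": 0}, {"tx": 0, "ty": 0, "tz": 0, "turn": 0}]'

```text
time_s: 25.15
position: [0.5238, 0.3055, 0.0779]
tcp_rot: [[1.0, -0.001, 0.001], [-0.001, -1.0, 0.0], [0.001, -0.0, -1.0]]
force: [0.9, -0.7, 0.9]
opening: 0.499
```

play_rows --series '[{"tx": 0, "ty": 0, "tz": 0, "turn": 0}, {"tx": 0, "ty": 0, "tz": 0, "turn": 0}, {"tx": 0, "ty": 0, "tz": 0, "turn": 0}, {"tx": 0, "ty": 0, "tz": 0, "turn": 0}, {"tx": 0, "ty": 0, "tz": 0, "turn": 0}]' --gripper 0

```text
time_s: 25.65
position: [0.5235, 0.3065, 0.078]
tcp_rot: [[1.0, 0.0, 0.001], [0.0, -1.0, 0.0], [0.001, -0.0, -1.0]]
force: [0.1, -1.0, 5.6]
opening: 0.282
```

play_rows --series '[{"tx": 0, "ty": 0, "tz": 0.04, "turn": 0}, {"tx": 0, "ty": -0.01, "tz": 0.04, "turn": 0}, {"tx": -0.003, "ty": -0.058, "tz": 0, "turn": 0}, {"tx": -0.003, "ty": -0.058, "tz": 0, "turn": 0}, {"tx": -0.003, "ty": -0.058, "tz": 0, "turn": 0}, {"tx": -0.003, "ty": -0.058, "tz": 0, "turn": 0}, {"tx": -0.003, "ty": -0.058, "tz": 0, "turn": 0}, {"tx": -0.003, "ty": -0.058, "tz": 0, "turn": 0}, {"tx": 0, "ty": -0.004, "tz": -0.02, "turn": 0}, {"tx": 0, "ty": 0, "tz": -0.026, "turn": 0}]'

```text
time_s: 26.65
position: [0.5096, 0.0145, 0.1046]
tcp_rot: [[1.0, -0.004, 0.003], [-0.004, -1.0, -0.001], [0.003, 0.001, -1.0]]
force: [0.6, -0.3, 0.1]
opening: 0.284
```

play_rows --series '[{"tx": 0, "ty": 0, "tz": 0, "turn": 0}, {"tx": 0, "ty": 0, "tz": 0, "turn": 0}, {"tx": 0, "ty": 0, "tz": 0, "turn": 0}]'

```text
time_s: 26.95
position: [0.509, 0.0172, 0.1048]
tcp_rot: [[1.0, 0.001, 0.001], [0.001, -1.0, -0.0], [0.001, 0.0, -1.0]]
force: [0.5, -0.3, 0.3]
opening: 0.281
```

```bash
python3 - <<'E'
from h import *
p=snap("wrist","w13")
s=bot.read_state(); print(s["position"],s["opening"],s["force"])
cv2.imwrite("pics/w13z.png",cv2.resize(p["pixels"][80:310,120:400],None,fx=2.5,fy=2.5,interpolation=cv2.INTER_CUBIC))
E
```

```text
[0.50906508 0.01723497 0.10498607] 0.28390222107550267 [-0.14300491 -0.29686862  0.01124672]
```

View pics/w13z.png

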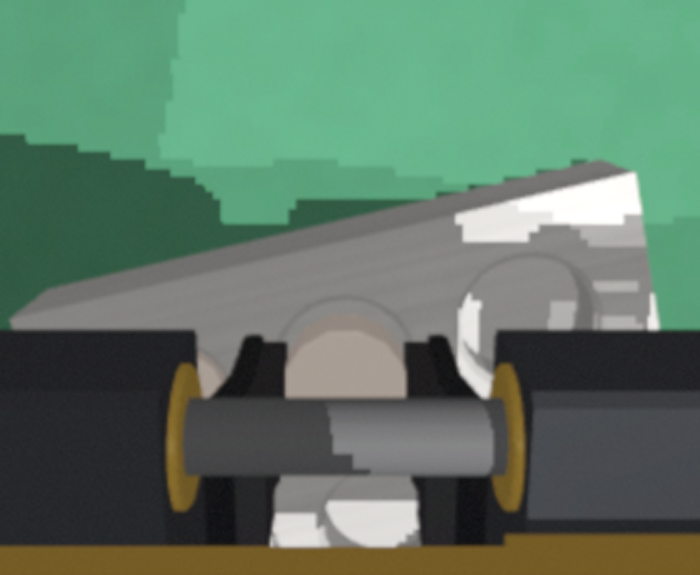

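```bash
python3 - <<'E'
from h import *
p=snap("wrist"); s=bot.read_state(); X,Y,Z=s["position"]
for off in (0,.001,.002):
  for zt in(-.0737,-.0747):
    a=w2px(p,[X,Y-off+.015,.024]); b=w2px(p,[X,Y+.013,Z+zt]); c=w2px(p,[X,Y+.013,Z+zt+.012]); 
    print(off,zt,[((q[1]-80)*2.5).round(1) for q in(a,b,c)])
E
```

```text
0 -0.0737 [np.float64(294.1), np.float64(312.9), np.float64(331.3)]
0 -0.0747 [np.float64(294.1), np.float64(311.4), np.float64(329.7)]
0.001 -0.0737 [np.float64(298.4), np.float64(312.9), np.float64(331.3)]
0.001 -0.0747 [np.float64(298.4), np.float64(311.4), np.float64(329.7)]
0.002 -0.0737 [np.float64(302.8), np.float64(312.9), np.float64(331.3)]
0.002 -0.0747 [np.float64(302.8), np.float64(311.4), np.float64(329.7)]
```

play_rows --series '[{"tx": 0, "ty": -0.001, "tz": 0, "turn": 0}, {"tx": 0, "ty": 0, "tz": -0.006, "turn": 0}, {"tx": 0, "ty": 0, "tz": -0.006, "turn": 0}, {"tx": 0, "ty": 0, "tz": 0, "turn": 0}, {"tx": 0, "ty": 0, "tz": 0, "turn": 0}]'

```text
time_s: 27.55
position: [0.5084, 0.016, 0.0943]
tcp_rot: [[1.0, 0.0, -0.001], [0.0, -1.0, 0.0], [-0.001, -0.0, -1.0]]
force: [-0.4, 0.6, 0.2]
opening: 0.282
```

play_rows --series '[{"tx": 0, "ty": 0, "tz": 0, "turn": 0}, {"tx": 0, "ty": 0, "tz": 0, "turn": 0}, {"tx": 0, "ty": 0, "tz": 0, "turn": 0}]' --gripper 0.5

```text
time_s: 27.85
position: [0.5086, 0.016, 0.0946]
tcp_rot: [[1.0, 0.0, -0.0], [0.0, -1.0, 0.0], [-0.0, -0.0, -1.0]]
force: [-0.3, -0.6, -0.2]
opening: 0.457
```

play_rows --series '[{"tx": 0, "ty": 0, "tz": 0.035, "turn": 0}, {"tx": 0.01, "ty": 0.01, "tz": 0.035, "turn": 0}, {"tx": 0.018, "ty": 0.05, "tz": 0, "turn": 0}, {"tx": 0.018, "ty": 0.05, "tz": 0, "turn": 0}, {"tx": 0.018, "ty": 0.05, "tz": 0, "turn": 0}, {"tx": 0.018, "ty": 0.05, "tz": 0, "turn": 0}, {"tx": 0.018, "ty": 0.05, "tz": 0, "turn": 0}, {"tx": 0.018, "ty": 0.0425, "tz": 0, "turn": 0}, {"tx": 0, "ty": 0, "tz": 0, "turn": 0}, {"tx": 0, "ty": 0, "tz": 0, "turn": 0}]'

```text
time_s: 28.85
position: [0.6024, 0.2586, 0.1502]
tcp_rot: [[1.0, 0.002, -0.001], [0.002, -1.0, -0.001], [-0.001, 0.001, -1.0]]
force: [-0.5, 0.5, -0.8]
opening: 0.497
```

```bash
python3 - <<'E'
from h import *
p=snap("wrist","w14")
s=bot.read_state(); print(s["position"],s["opening"],s["force"])
for o in white(p,.009,150,3000): print(*o)
E
```

```text
[0.6021318  0.25757566 0.15017454] 0.503363941662748 [-0.35054769 -0.93447411 -1.05474123]
[257.5 102.6] 1291 [40, 42] [0.6022 0.3242]
[276.7 216.2] 1049 [35, 37] [0.6168 0.2412]
[304.9 256.1] 2636 [114, 26] [0.6393 0.2084]
[466.7 349.5] 154 [52, 6] [0.7791 0.1226]
```

play_rows --series '[{"tx": 0, "ty": 0.041, "tz": 0, "turn": 0}, {"tx": 0, "ty": 0.042, "tz": 0, "turn": 0}, {"tx": 0, "ty": 0, "tz": -0.045, "turn": 0}, {"tx": 0, "ty": 0, "tz": -0.037, "turn": 0}, {"tx": 0, "ty": 0, "tz": -0.01, "turn": 0}, {"tx": 0, "ty": 0, "tz": 0, "turn": 0}, {"tx": 0, "ty": 0, "tz": 0, "turn": 0}]'

```text
time_s: 29.6
position: [0.6039, 0.3235, 0.0781]
tcp_rot: [[1.0, -0.001, 0.001], [-0.001, -1.0, 0.0], [0.001, -0.0, -1.0]]
force: [-0.3, 0.8, 0.5]
opening: 0.496
```

play_rows --series '[{"tx": 0, "ty": 0, "tz": 0, "turn": 0}, {"tx": 0, "ty": 0, "tz": 0, "turn": 0}, {"tx": 0, "ty": 0, "tz": 0, "turn": 0}, {"tx": 0, "ty": 0, "tz": 0, "turn": 0}, {"tx": 0, "ty": 0, "tz": 0, "turn": 0}]' --gripper 0

```text
time_s: 30.1
position: [0.6035, 0.3245, 0.078]
tcp_rot: [[1.0, 0.0, 0.001], [0.0, -1.0, 0.0], [0.001, -0.0, -1.0]]
force: [0.2, -0.7, 4.9]
opening: 0.279
```

play_rows --series '[{"tx": 0, "ty": 0, "tz": 0.04, "turn": 0}, {"tx": -0.008, "ty": -0.016, "tz": 0.04, "turn": 0}, {"tx": -0.014, "ty": -0.059, "tz": 0, "turn": 0}, {"tx": -0.014, "ty": -0.059, "tz": 0, "turn": 0}, {"tx": -0.014, "ty": -0.059, "tz": 0, "turn": 0}, {"tx": -0.014, "ty": -0.059, "tz": 0, "turn": 0}, {"tx": -0.014, "ty": -0.059, "tz": 0, "turn": 0}, {"tx": -0.014, "ty": -0.059, "tz": 0, "turn": 0}, {"tx": -0.014, "ty": -0.059, "tz": 0, "turn": 0}, {"tx": 0, "ty": -0.007, "tz": -0.02, "turn": 0}]'

```text
time_s: 31.1
position: [0.5186, -0.0293, 0.1263]
tcp_rot: [[1.0, -0.005, 0.004], [-0.005, -1.0, -0.002], [0.004, 0.002, -1.0]]
force: [-0.1, -0.2, 0.1]
opening: 0.281
```

play_rows --series '[{"tx": 0, "ty": 0, "tz": -0.026, "turn": 0}, {"tx": 0, "ty": 0, "tz": 0, "turn": 0}, {"tx": 0, "ty": 0, "tz": 0, "turn": 0}, {"tx": 0, "ty": 0, "tz": 0, "turn": 0}]'

```text
time_s: 31.5
position: [0.5187, -0.024, 0.1049]
tcp_rot: [[1.0, 0.001, 0.001], [0.001, -1.0, -0.0], [0.001, 0.0, -1.0]]
force: [-0.2, 0.4, -0.1]
opening: 0.281
```

```bash
cat >> h.py <<'E'
def pred(p):
  X,Y,Z=bot.read_state()["position"]
  for off in (0,.001):
    a=w2px(p,[X,Y-off+.015,.024]); b=w2px(p,[X,Y+.013,Z-.0742]); print(off,"rim",((a-[120,80])*2.5).round(1),"tab",((b-[120,80])*2.5).round(1))
E
python3 - <<'E'
from h import *
p=snap("wrist","w15")
s=bot.read_state(); print(s["position"],s["opening"],s["force"]); pred(p)
cv2.imwrite("pics/w15z.png",cv2.resize(p["pixels"][80:310,120:400],None,fx=2.5,fy=2.5,interpolation=cv2.INTER_CUBIC))
E
```

```text
[ 0.51877115 -0.02396851  0.10501938] 0.2844018837181695 [ 0.10094759 -0.72028093  0.08964965]
0 rim [343.4 294.1] tab [343.4 312.1]
0.001 rim [343.4 298.4] tab [343.4 312.1]
```

View pics/w15z.png

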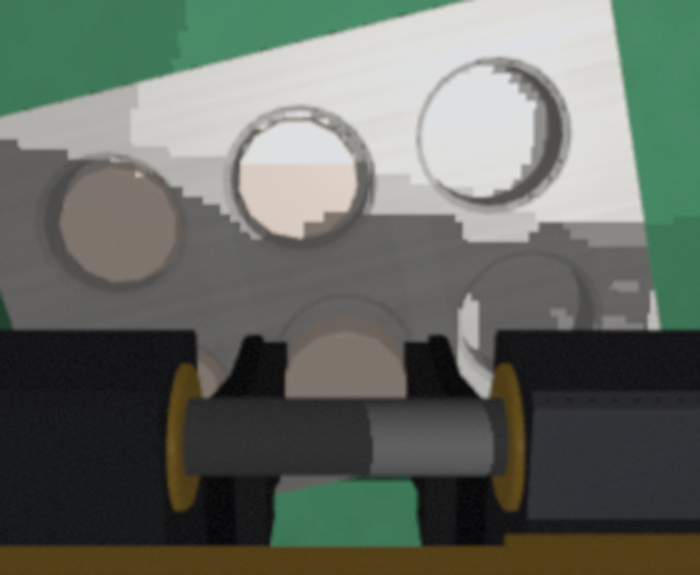

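play_rows --series '[{"tx": 0, "ty": 0, "tz": -0.006, "turn": 0}, {"tx": 0, "ty": 0, "tz": -0.006, "turn": 0}, {"tx": 0, "ty": 0, "tz": 0, "turn": 0}, {"tx": 0, "ty": 0, "tz": 0, "turn": 0}]'

```text
time_s: 31.95
position: [0.5181, -0.0243, 0.0945]
tcp_rot: [[1.0, 0.0, -0.001], [0.0, -1.0, 0.0], [-0.001, -0.0, -1.0]]
force: [0.8, 0.2, 0.8]
opening: 0.277
```

play_rows --series '[{"tx": 0, "ty": 0, "tz": 0, "turn": 0}, {"tx": 0, "ty": 0, "tz": 0, "turn": 0}, {"tx": 0, "ty": 0, "tz": 0, "turn": 0}]' --gripper 0.5

```text
time_s: 32.25
position: [0.5183, -0.0244, 0.0947]
tcp_rot: [[1.0, 0.0, 0.0], [0.0, -1.0, -0.0], [0.0, 0.0, -1.0]]
force: [0.2, -0.8, -0.5]
opening: 0.452
```

play_rows --series '[{"tx": 0, "ty": 0, "tz": 0.035, "turn": 0}, {"tx": 0.013, "ty": 0.009, "tz": 0.035, "turn": 0}, {"tx": 0.022, "ty": 0.048, "tz": 0, "turn": 0}, {"tx": 0.022, "ty": 0.048, "tz": 0, "turn": 0}, {"tx": 0.022, "ty": 0.048, "tz": 0, "turn": 0}, {"tx": 0.022, "ty": 0.048, "tz": 0, "turn": 0}, {"tx": 0.022, "ty": 0.048, "tz": 0, "turn": 0}, {"tx": 0, "ty": 0, "tz": 0, "turn": 0}, {"tx": 0, "ty": 0, "tz": 0, "turn": 0}, {"tx": 0, "ty": 0, "tz": 0, "turn": 0}]'

```text
time_s: 33.25
position: [0.6157, 0.1739, 0.1503]
tcp_rot: [[1.0, -0.0, -0.002], [-0.0, -1.0, -0.001], [-0.002, 0.001, -1.0]]
force: [-0.3, -0.2, -0.3]
opening: 0.501
```

```bash
python3 - <<'E'
from h import *
p=snap("wrist","w16")
s=bot.read_state(); print(s["position"],s["opening"],s["force"])
for o in white(p,.009,150,3000): print(*o)
E
```

```text
[0.61585237 0.17359172 0.15036787] 0.5016101320844473 [-0.93845192 -0.70763015  0.15322102]
[259.6  99.2] 1237 [40, 40] [0.617  0.2418]
[307.8 259.3] 983 [96, 12] [0.6547 0.1209]
```

View pics/w16.png

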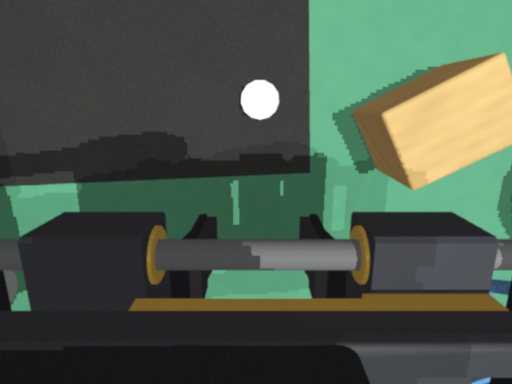

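play_rows --series '[{"tx": 0.0015, "ty": 0.042, "tz": 0, "turn": 0}, {"tx": 0, "ty": 0.043, "tz": 0, "turn": 0}, {"tx": 0, "ty": 0, "tz": -0.045, "turn": 0}, {"tx": 0, "ty": 0, "tz": -0.037, "turn": 0}, {"tx": 0, "ty": 0, "tz": -0.01, "turn": 0}, {"tx": 0, "ty": 0, "tz": 0, "turn": 0}, {"tx": 0, "ty": 0, "tz": 0, "turn": 0}]'

```text
time_s: 34.0
position: [0.6187, 0.242, 0.0781]
tcp_rot: [[1.0, -0.001, 0.002], [-0.001, -1.0, 0.0], [0.002, -0.0, -1.0]]
force: [0.6, 0.4, 0.4]
opening: 0.499
```

play_rows --series '[{"tx": 0, "ty": 0, "tz": 0, "turn": 0}, {"tx": 0, "ty": 0, "tz": 0, "turn": 0}, {"tx": 0, "ty": 0, "tz": 0, "turn": 0}, {"tx": 0, "ty": 0, "tz": 0, "turn": 0}, {"tx": 0, "ty": 0, "tz": 0, "turn": 0}]' --gripper 0

```text
time_s: 34.5
position: [0.6183, 0.2428, 0.078]
tcp_rot: [[1.0, 0.0, 0.001], [0.0, -1.0, 0.0], [0.001, -0.0, -1.0]]
force: [-0.4, -0.5, 5.0]
opening: 0.278
```

play_rows --series '[{"tx": 0, "ty": 0, "tz": 0.04, "turn": 0}, {"tx": -0.01, "ty": -0.02, "tz": 0.04, "turn": 0}, {"tx": -0.015, "ty": -0.05, "tz": 0, "turn": 0}, {"tx": -0.015, "ty": -0.05, "tz": 0, "turn": 0}, {"tx": -0.015, "ty": -0.05, "tz": 0, "turn": 0}, {"tx": -0.015, "ty": -0.05, "tz": 0, "turn": 0}, {"tx": -0.0155, "ty": -0.05, "tz": -0.02, "turn": 0}, {"tx": 0, "ty": 0, "tz": -0.026, "turn": 0}, {"tx": 0, "ty": 0, "tz": 0, "turn": 0}, {"tx": 0, "ty": 0, "tz": 0, "turn": 0}]'

```text
time_s: 35.5
position: [0.5494, 0.027, 0.1041]
tcp_rot: [[1.0, 0.0, -0.001], [0.0, -1.0, 0.0], [-0.001, -0.0, -1.0]]
force: [0.2, 1.2, -0.4]
opening: 0.28
```

```bash
python3 - <<'E'
from h import *
p=snap("wrist","w17")
s=bot.read_state(); print(s["position"],s["opening"],s["force"]); pred(p)
cv2.imwrite("pics/w17z.png",cv2.resize(p["pixels"][80:310,120:400],None,fx=2.5,fy=2.5,interpolation=cv2.INTER_CUBIC))
E
```

```text
[0.5499095  0.02735196 0.1045977 ] 0.2765551197321808 [-0.6783408  -1.15341513  0.05664457]
0 rim [345.9 293.9] tab [345.9 311.4]
0.001 rim [345.9 298.2] tab [345.9 311.4]
```

View pics/w17z.png

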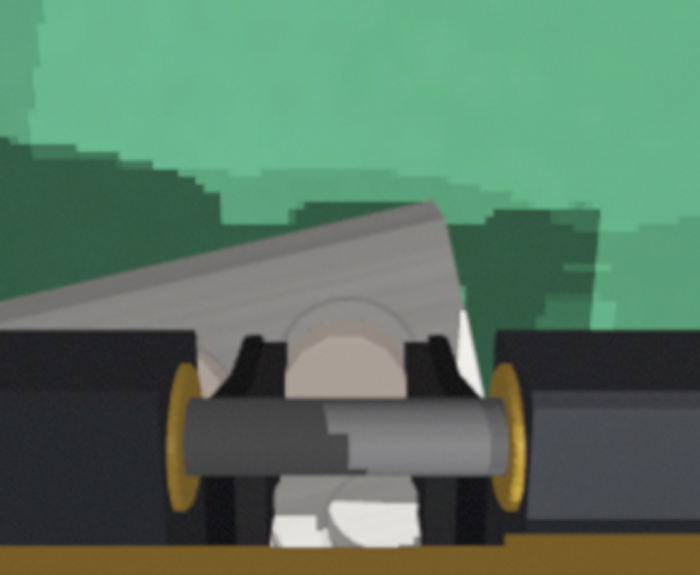

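play_rows --series '[{"tx": 0.0007, "ty": 0.0007, "tz": -0.006, "turn": 0}, {"tx": 0, "ty": 0, "tz": -0.006, "turn": 0}, {"tx": 0, "ty": 0, "tz": 0, "turn": 0}, {"tx": 0, "ty": 0, "tz": 0, "turn": 0}]'

```text
time_s: 35.95
position: [0.55, 0.0277, 0.0946]
tcp_rot: [[1.0, 0.001, -0.0], [0.001, -1.0, 0.0], [-0.0, -0.0, -1.0]]
force: [-0.9, 0.6, -0.3]
opening: 0.28
```

play_rows --series '[{"tx": 0, "ty": 0, "tz": 0, "turn": 0}, {"tx": 0, "ty": 0, "tz": 0, "turn": 0}, {"tx": 0, "ty": 0, "tz": 0, "turn": 0}]' --gripper 0.5

```text
time_s: 36.25
position: [0.5501, 0.0273, 0.0948]
tcp_rot: [[1.0, 0.0, 0.0], [0.0, -1.0, -0.0], [0.0, 0.0, -1.0]]
force: [0.2, 0.3, -0.0]
opening: 0.451
```

play_rows --series '[{"tx": 0, "ty": 0, "tz": 0.035, "turn": 0}, {"tx": -0.02, "ty": -0.03, "tz": 0.055, "turn": 0}, {"tx": -0.02, "ty": -0.055, "tz": 0.015, "turn": 0}, {"tx": 0, "ty": -0.03, "tz": 0, "turn": 0}, {"tx": 0, "ty": 0, "tz": 0, "turn": 0}, {"tx": 0, "ty": 0, "tz": 0, "turn": 0}]'

```text
time_s: 36.85
position: [0.5187, -0.0637, 0.1766]
tcp_rot: [[1.0, -0.002, -0.0], [-0.002, -1.0, 0.0], [-0.0, -0.0, -1.0]]
force: [0.5, 0.4, -0.4]
opening: 0.499
```

```bash
python3 - <<'E'
from h import *
p=snap("wrist","w18")
s=bot.read_state(); print(s["position"],s["opening"],s["force"])
cv2.imwrite("pics/w18z.png",cv2.resize(p["pixels"][0:210,130:400],None,fx=2.8,fy=2.8,interpolation=cv2.INTER_CUBIC))
snap("top","t18")
E
```

```text
[ 0.51850847 -0.06299228  0.17625721] 0.5000324833383772 [ 0.00755081 -0.14563891 -0.20377798]
```

View pics/w18z.png

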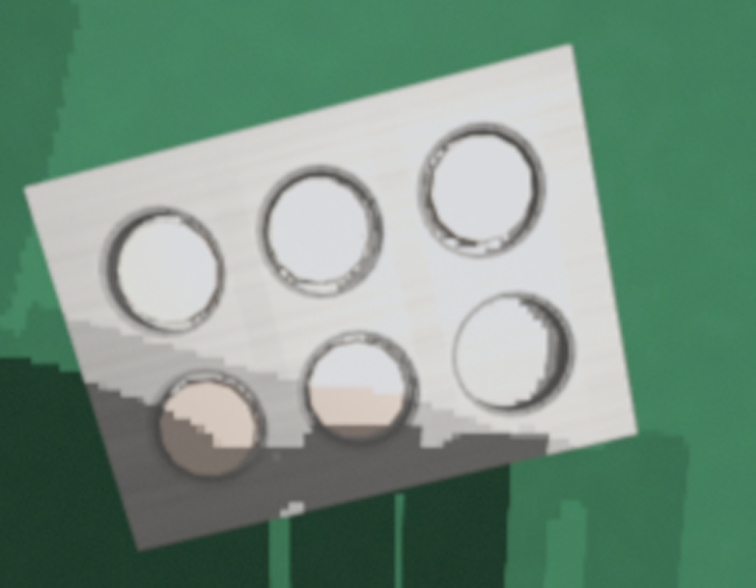

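View pics/t18.png

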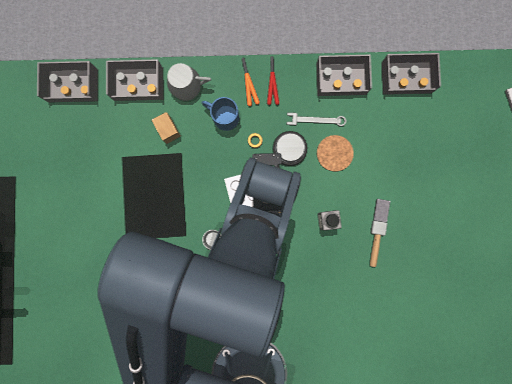

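play_rows --series '[{"tx": 0, "ty": 0, "tz": 0.05, "turn": 0}, {"tx": 0, "ty": -0.016, "tz": 0.05, "turn": 0}, {"tx": -0.015, "ty": -0.04, "tz": 0.045, "turn": 0.05}, {"tx": -0.02, "ty": -0.052, "tz": 0, "turn": 0.025}, {"tx": -0.02, "ty": -0.052, "tz": 0, "turn": 0}, {"tx": -0.02, "ty": -0.052, "tz": 0, "turn": 0}, {"tx": -0.02, "ty": -0.052, "tz": 0, "turn": 0}, {"tx": 0, "ty": -0.052, "tz": 0, "turn": 0}, {"tx": 0, "ty": 0, "tz": 0, "turn": 0}, {"tx": 0, "ty": 0, "tz": 0, "turn": 0}]' --gripper 0.95

```text
time_s: 37.95
position: [0.4429, -0.3158, 0.2917]
tcp_rot: [[0.997, 0.078, -0.001], [0.078, -0.997, 0.002], [-0.001, -0.002, -1.0]]
force: [0.1, 0.9, -0.3]
opening: 0.951
```

```bash
python3 - <<'E'
from h import *
p=snap("wrist","w19"); s=bot.read_state(); print(s["position"],s["tcp_rot"][:2,0],s["opening"])
for m in nets.masks_of(p,"bottle"): print(m["confidence"],cen(m))
cv2.imwrite("pics/w19z.png",cv2.resize(p["pixels"][30:210,160:360],None,fx=3,fy=3,interpolation=cv2.INTER_CUBIC))
E
```

```text
[ 0.44285608 -0.31474203  0.29165789] [0.99682803 0.07957566] 0.9478504705111812
0.93 (np.float64(261.7459723820483), np.float64(94.08199079401611), 3476)
```

View pics/w19z.png

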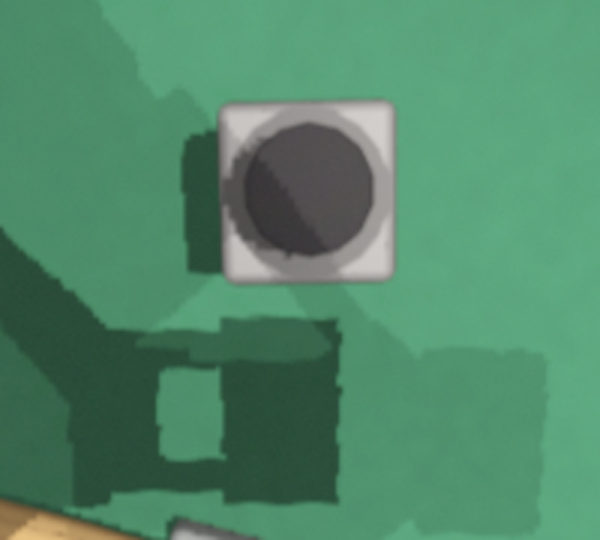

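```bash
python3 - <<'E'
from h import *
p=snap("wrist"); s=bot.read_state(); print(s["position"])
print(px2w(p,262.3,93.7,.088), px2w(p,309/3+160,189/3+30,.12),px2w(p,p["cx"],p["cy"],.088))
t=snap("top")
for q,z in [("plate",.036),("coaster",.005)]:
  for m in nets.masks_of(p,q)[:2]: u,v,n=cen(m); print(q,m["confidence"],u,v,n,px2w(p,u,v,z))
E
```

```text
[ 0.44297503 -0.31418578  0.29194698]
[ 0.44079306 -0.24065735  0.088     ] [ 0.44097666 -0.24095938  0.12      ] [ 0.44352794 -0.32368765  0.088     ]
plate 0.92 481.01079622132255 23.195006747638327 2964 [ 0.64800127 -0.15640254  0.036     ]
coaster 0.79 432.40455172413795 138.83986206896552 7250 [ 0.64107269 -0.2726448   0.005     ]
```

```bash
python3 - <<'E'
from h import *
import pickle
t=snap("top")
m=nets.masks_of(t,"bottle")
for k in m: print(k["confidence"],cen(k),px2w(t,*cen(k)[:2],.1))
sc=snap("scene")
for k in nets.masks_of(sc,"bottle"): print(k["confidence"],cen(k),px2w(sc,*cen(k)[:2],.05))
cv2.imwrite("pics/t19z.png",cv2.resize(t["pixels"][150:280,250:420],None,fx=4,fy=4,interpolation=cv2.INTER_CUBIC))
a=cv2.imread("pics/t18.png")
g=cv2.resize(a[195:245,300:360],None,fx=8,fy=8,interpolation=cv2.INTER_CUBIC); cv2.imwrite("pics/t18z.png",g)
for w in ([.441,-.2407,.12],[.441,-.249,.12]): print(w2px(t,w))
E
```

```text
0.9 (np.float64(327.7595907928389), np.float64(219.94117647058823), 391) [ 0.44048499 -0.23215365  0.1       ]
0.63 (np.float64(334.13437195715676), np.float64(153.09055501460566), 1027) [ 0.62671078 -0.25673415  0.1       ]
[331.98397526 219.62554213]
[335.02723498 219.55020282]
```

View pics/t18z.png

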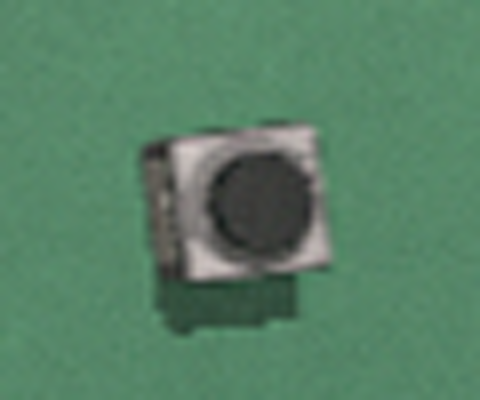

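play_rows --series '[{"tx": -0.0025, "ty": 0.046, "tz": 0, "turn": 0}, {"tx": 0, "ty": 0.046, "tz": 0, "turn": 0}, {"tx": 0, "ty": 0, "tz": 0, "turn": 0}, {"tx": 0, "ty": 0, "tz": -0.05, "turn": 0}, {"tx": 0, "ty": 0, "tz": -0.05, "turn": 0}, {"tx": 0, "ty": 0, "tz": -0.05, "turn": 0}, {"tx": 0, "ty": 0, "tz": -0.035, "turn": 0}, {"tx": 0, "ty": 0, "tz": -0.019, "turn": 0}, {"tx": 0, "ty": 0, "tz": 0, "turn": 0}, {"tx": 0, "ty": 0, "tz": 0, "turn": 0}]'

```text
time_s: 39.45
position: [0.4412, -0.2434, 0.1294]
tcp_rot: [[0.997, 0.079, 0.0], [0.079, -0.997, -0.0], [0.0, 0.0, -1.0]]
force: [-0.1, 0.0, 0.6]
opening: 0.954
```

```bash
python3 - <<'E'
from h import *
p=snap("wrist"); s=bot.read_state(); print(s["position"],s["force"])
cv2.imwrite("pics/w20z.png",p["pixels"])
E
```

```text
[ 0.44140982 -0.24346898  0.12995488] [ 0.25306557 -0.04924917 -0.13062563]
```

View pics/w20z.png

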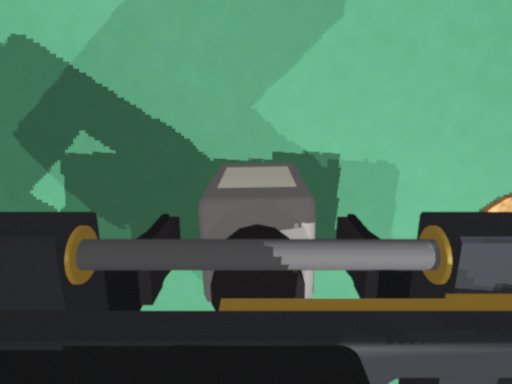

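play_rows --series '[{"tx": 0, "ty": 0.003, "tz": 0, "turn": 0}, {"tx": 0, "ty": 0, "tz": 0, "turn": 0}, {"tx": 0, "ty": 0, "tz": 0, "turn": 0}]'

```text
time_s: 39.8
position: [0.4411, -0.2404, 0.1301]
tcp_rot: [[0.997, 0.079, 0.001], [0.079, -0.997, -0.001], [0.001, 0.001, -1.0]]
force: [-0.7, 0.0, -0.2]
opening: 0.952
```

play_rows --series '[{"tx": 0, "ty": 0, "tz": 0, "turn": 0}, {"tx": 0, "ty": 0, "tz": 0, "turn": 0}, {"tx": 0, "ty": 0, "tz": 0, "turn": 0}, {"tx": 0, "ty": 0, "tz": 0, "turn": 0}, {"tx": 0, "ty": 0, "tz": 0, "turn": 0}, {"tx": 0, "ty": 0, "tz": 0, "turn": 0}, {"tx": 0, "ty": 0, "tz": 0, "turn": 0}, {"tx": 0, "ty": 0, "tz": 0, "turn": 0}]' --gripper 0

```text
time_s: 40.6
position: [0.4408, -0.2403, 0.1292]
tcp_rot: [[0.997, 0.079, -0.0], [0.079, -0.997, 0.0], [-0.0, -0.0, -1.0]]
force: [-0.6, -0.6, 0.2]
opening: 0.594
```

play_rows --series '[{"tx": 0, "ty": 0, "tz": 0.02, "turn": 0}, {"tx": 0, "ty": 0, "tz": 0.03, "turn": 0}, {"tx": 0, "ty": 0, "tz": 0.04, "turn": 0}, {"tx": 0, "ty": 0, "tz": 0, "turn": 0}, {"tx": 0, "ty": 0, "tz": 0, "turn": 0}]'

```text
time_s: 41.1
position: [0.4406, -0.24, 0.2011]
tcp_rot: [[0.997, 0.079, 0.0], [0.079, -0.997, -0.0], [0.0, 0.0, -1.0]]
force: [-0.8, 0.3, -4.6]
opening: 0.599
```

```bash
python3 - <<'E'
from h import *
p=snap("scene"); s=bot.read_state(); print(s["position"],s["force"],s["moment"],s["opening"])
cv2.imwrite("pics/s21.png",cv2.resize(p["pixels"][50:240,130:330],None,fx=3,fy=3,interpolation=cv2.INTER_CUBIC))
for c in ("top","scene"):
  p=snap(c)
  for q,z in [("plate",.036),("coaster",.005)]:
    for m in nets.masks_of(p,q)[:1]:
      if m["confidence"]>.5: u,v,n=cen(m); print(c,q,m["confidence"],u,v,n,px2w(p,u,v,z))
E
```

```text
[ 0.44007812 -0.23963665  0.20033662] [ 1.03109005 -0.02654538 -4.33582501] [-0.03554712  0.08828072 -0.01798657] 0.5972505823978568
top plate 0.57 289.6347687400319 147.14354066985646 627 [ 0.65725515 -0.13716897  0.036     ]
top coaster 0.84 334.05238095238093 152.93428571428572 1050 [ 0.64151932 -0.2725868   0.005     ]
scene plate 0.58 194.71428571428572 189.61327561327562 693 [ 0.65984786 -0.12982769  0.036     ]
scene coaster 0.82 180.0072202166065 164.37184115523465 831 [ 0.64286129 -0.26695655  0.005     ]
```

View pics/s21.png

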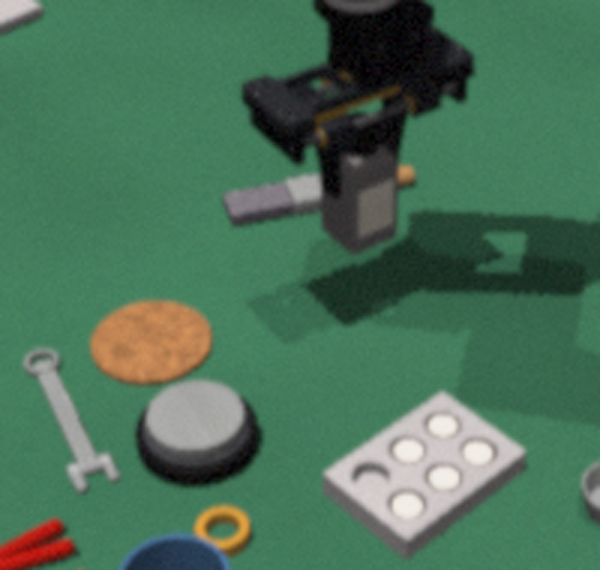

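play_rows --series '[{"tx": 0.034, "ty": 0.016, "tz": 0, "turn": 0}, {"tx": 0.034, "ty": 0.016, "tz": 0, "turn": 0}, {"tx": 0.034, "ty": 0.016, "tz": 0, "turn": 0}, {"tx": 0.034, "ty": 0.016, "tz": 0, "turn": 0}, {"tx": 0.034, "ty": 0.016, "tz": 0, "turn": 0}, {"tx": 0.034, "ty": 0.016, "tz": 0, "turn": 0}, {"tx": 0.034, "ty": 0.016, "tz": 0, "turn": 0}, {"tx": 0.034, "ty": 0.016, "tz": 0, "turn": 0}, {"tx": 0, "ty": 0, "tz": 0, "turn": 0}, {"tx": 0, "ty": 0, "tz": 0, "turn": 0}]'

```text
time_s: 42.45
position: [0.6581, -0.1372, 0.2]
tcp_rot: [[0.997, 0.08, -0.002], [0.08, -0.997, 0.001], [-0.002, -0.001, -1.0]]
force: [-1.0, -0.4, -4.3]
opening: 0.596
```

play_rows --series '[{"tx": 0, "ty": 0, "tz": -0.015, "turn": 0}, {"tx": 0, "ty": 0, "tz": -0.015, "turn": 0}, {"tx": 0, "ty": 0, "tz": -0.008, "turn": 0}, {"tx": 0, "ty": 0, "tz": 0, "turn": 0}, {"tx": 0, "ty": 0, "tz": 0, "turn": 0}]'

```text
time_s: 42.95
position: [0.6581, -0.1382, 0.1704]
tcp_rot: [[0.997, 0.078, -0.001], [0.078, -0.997, 0.0], [-0.001, -0.0, -1.0]]
force: [-0.8, 0.8, -3.0]
opening: 0.592
```

```bash
python3 - <<'E'
from h import *
p=snap("scene"); s=bot.read_state(); print(s["position"],s["force"],s["moment"],s["opening"])
cv2.imwrite("pics/s22.png",cv2.resize(p["pixels"][80:240,120:320],None,fx=4,fy=3.5,interpolation=cv2.INTER_CUBIC))
E
```

```text
[ 0.65850326 -0.13819532  0.17097311] [-0.35500793 -0.79965901 -4.40529491] [-0.13882143  0.01054596  0.00928509] 0.5989661481660163
```

View pics/s22.png

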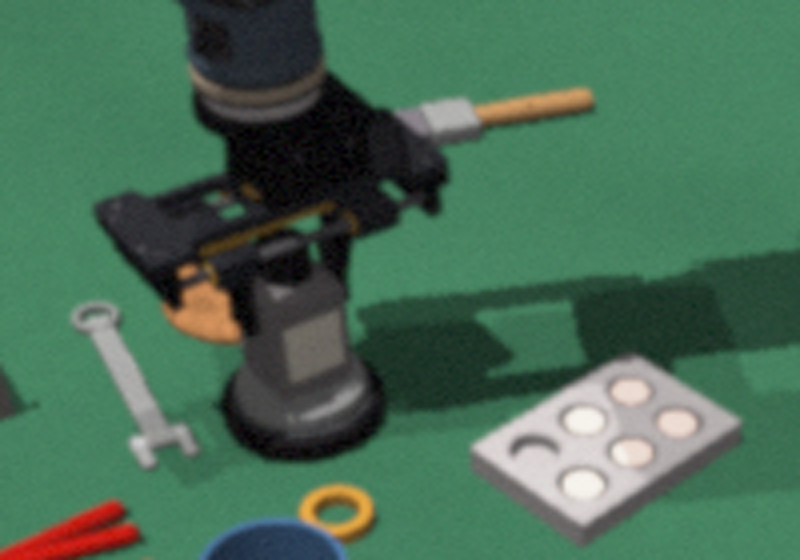

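play_rows --series '[{"tx": 0, "ty": 0, "tz": -0.004, "turn": 0}, {"tx": 0, "ty": 0, "tz": -0.004, "turn": 0}, {"tx": 0, "ty": 0, "tz": -0.003, "turn": 0}, {"tx": 0, "ty": 0, "tz": -0.003, "turn": 0}, {"tx": 0, "ty": 0, "tz": 0, "turn": 0}, {"tx": 0, "ty": 0, "tz": 0, "turn": 0}]'

```text
time_s: 43.6
position: [0.6588, -0.1381, 0.1605]
tcp_rot: [[0.997, 0.079, 0.001], [0.079, -0.997, -0.001], [0.001, 0.001, -1.0]]
force: [-0.4, 0.7, 4.0]
opening: 0.593
```

play_rows --series '[{"tx": 0, "ty": 0, "tz": -0.003, "turn": 0}, {"tx": 0, "ty": 0, "tz": -0.003, "turn": 0}, {"tx": 0, "ty": 0, "tz": -0.002, "turn": 0}, {"tx": 0, "ty": 0, "tz": 0, "turn": 0}, {"tx": 0, "ty": 0, "tz": 0, "turn": 0}]'

```text
time_s: 44.1
position: [0.6588, -0.1381, 0.1552]
tcp_rot: [[0.997, 0.079, 0.001], [0.079, -0.997, -0.001], [0.001, 0.001, -1.0]]
force: [-2.8, -0.2, 11.6]
opening: 0.599
```

play_rows --series '[{"tx": 0, "ty": 0, "tz": -0.001, "turn": 0}, {"tx": 0, "ty": 0, "tz": 0, "turn": 0}, {"tx": 0, "ty": 0, "tz": 0, "turn": 0}, {"tx": 0, "ty": 0, "tz": 0, "turn": 0}, {"tx": 0, "ty": 0, "tz": 0, "turn": 0}, {"tx": 0, "ty": 0, "tz": 0, "turn": 0}, {"tx": 0, "ty": 0, "tz": 0, "turn": 0}]'

```text
time_s: 44.8
position: [0.6588, -0.1381, 0.1552]
tcp_rot: [[0.997, 0.079, 0.002], [0.079, -0.997, -0.001], [0.002, 0.001, -1.0]]
force: [-4.3, 0.5, 15.4]
opening: 0.596
```

```bash
python3 - <<'E'
from h import *
p=snap("scene"); s=bot.read_state(); print(s["position"],s["force"],s["moment"],s["opening"])
cv2.imwrite("pics/s23.png",cv2.resize(p["pixels"][80:240,120:320],None,fx=4,fy=3.5,interpolation=cv2.INTER_CUBIC))
E
```

```text
[ 0.65882296 -0.13808381  0.15515774] [-3.63034798  0.79635691 14.57284154] [ 7.00078744e-02  1.00436125e+00 -3.58105753e-04] 0.5986211481763686
```

View pics/s23.png

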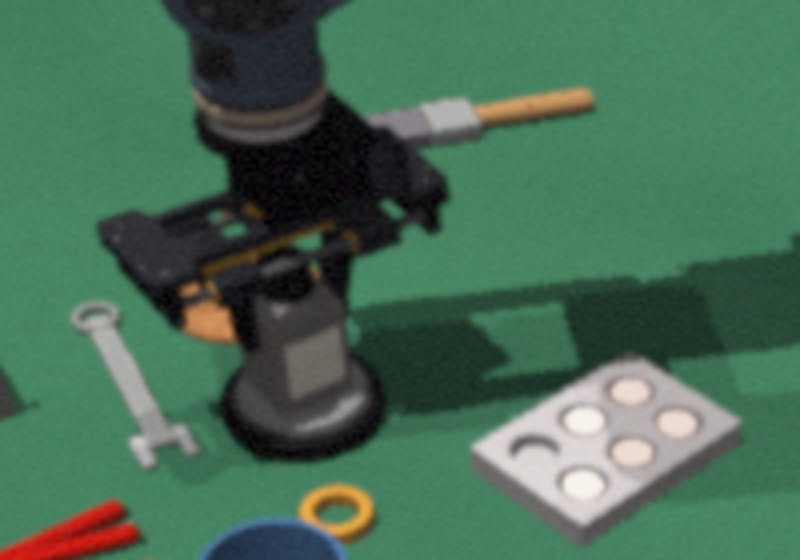

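play_rows --series '[{"tx": 0, "ty": 0, "tz": 0.015, "turn": 0}, {"tx": 0, "ty": 0, "tz": 0.025, "turn": 0}, {"tx": 0, "ty": 0, "tz": 0.02, "turn": 0}, {"tx": -0.005, "ty": -0.042, "tz": 0, "turn": 0}, {"tx": -0.005, "ty": -0.042, "tz": 0, "turn": 0}, {"tx": -0.005, "ty": -0.042, "tz": 0, "turn": 0}, {"tx": -0.006, "ty": -0.042, "tz": 0, "turn": 0}, {"tx": 0, "ty": 0, "tz": 0, "turn": 0}, {"tx": 0, "ty": 0, "tz": 0, "turn": 0}]'

```text
time_s: 45.75
position: [0.6405, -0.2728, 0.1985]
tcp_rot: [[0.997, 0.076, -0.002], [0.076, -0.997, 0.002], [-0.002, -0.003, -1.0]]
force: [-0.7, 0.7, -3.8]
opening: 0.599
```

```bash
python3 - <<'E'
from h import *
p=snap("scene"); s=bot.read_state(); print(s["position"],s["force"],s["moment"],s["opening"])
cv2.imwrite("pics/s24.png",cv2.resize(p["pixels"][60:220,120:320],None,fx=4,fy=3.5,interpolation=cv2.INTER_CUBIC))
E
```

```text
[ 0.64069212 -0.27165438  0.1986792 ] [-0.10585494  0.47211075 -4.02276706] [-0.01658988  0.05055846 -0.025569  ] 0.5959632788677535
```

View pics/s24.png

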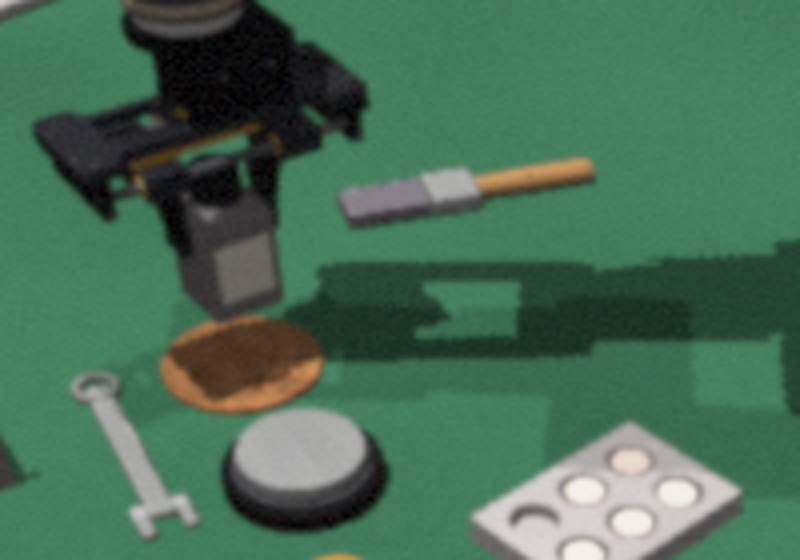

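play_rows --series '[{"tx": 0, "ty": 0, "tz": -0.03, "turn": 0}, {"tx": 0, "ty": 0, "tz": -0.03, "turn": 0}, {"tx": 0, "ty": 0, "tz": -0.015, "turn": 0}, {"tx": 0, "ty": 0, "tz": -0.003, "turn": 0}, {"tx": 0, "ty": 0, "tz": 0, "turn": 0}, {"tx": 0, "ty": 0, "tz": 0, "turn": 0}]'

```text
time_s: 46.4
position: [0.6425, -0.2723, 0.1392]
tcp_rot: [[0.997, 0.079, 0.002], [0.079, -0.997, -0.001], [0.002, 0.001, -1.0]]
force: [0.3, 0.6, -3.8]
opening: 0.595
```

play_rows --series '[{"tx": 0, "ty": 0, "tz": -0.0015, "turn": 0}, {"tx": 0, "ty": 0, "tz": -0.001, "turn": 0}, {"tx": 0, "ty": 0, "tz": 0, "turn": 0}, {"tx": 0, "ty": 0, "tz": 0, "turn": 0}]'

```text
time_s: 46.8
position: [0.6416, -0.2724, 0.1363]
tcp_rot: [[0.997, 0.079, 0.0], [0.079, -0.997, -0.0], [0.0, 0.0, -1.0]]
force: [1.2, 0.7, -3.5]
opening: 0.596
```

play_rows --series '[{"tx": 0, "ty": 0, "tz": -0.0015, "turn": 0}, {"tx": 0, "ty": 0, "tz": -0.0015, "turn": 0}, {"tx": 0, "ty": 0, "tz": 0, "turn": 0}, {"tx": 0, "ty": 0, "tz": 0, "turn": 0}]'

```text
time_s: 47.2
position: [0.6417, -0.2724, 0.1343]
tcp_rot: [[0.997, 0.079, 0.0], [0.079, -0.997, -0.0], [0.0, 0.0, -1.0]]
force: [-0.8, 0.9, 0.8]
opening: 0.595
```

play_rows --series '[{"tx": 0, "ty": 0, "tz": 0, "turn": 0}, {"tx": 0, "ty": 0, "tz": 0, "turn": 0}, {"tx": 0, "ty": 0, "tz": 0, "turn": 0}, {"tx": 0, "ty": 0, "tz": 0, "turn": 0}, {"tx": 0, "ty": 0, "tz": 0, "turn": 0}, {"tx": 0, "ty": 0, "tz": 0, "turn": 0}, {"tx": 0, "ty": 0, "tz": 0, "turn": 0}]' --gripper 0.95

```text
time_s: 47.9
position: [0.6416, -0.2723, 0.1336]
tcp_rot: [[0.997, 0.079, -0.0], [0.079, -0.997, -0.0], [-0.0, 0.0, -1.0]]
force: [-0.7, -0.1, 0.1]
opening: 0.948
```

play_rows --series '[{"tx": 0, "ty": 0, "tz": 0.03, "turn": 0}, {"tx": 0, "ty": 0, "tz": 0.05, "turn": 0}, {"tx": 0, "ty": 0, "tz": 0.05, "turn": 0}, {"tx": 0, "ty": 0, "tz": 0.05, "turn": 0}, {"tx": -0.04, "ty": 0, "tz": 0, "turn": 0}, {"tx": -0.05, "ty": 0, "tz": 0, "turn": 0}, {"tx": -0.05, "ty": 0, "tz": 0, "turn": 0}, {"tx": -0.05, "ty": 0, "tz": 0, "turn": 0}, {"tx": 0, "ty": 0, "tz": 0, "turn": 0}, {"tx": 0, "ty": 0, "tz": 0, "turn": 0}]'

```text
time_s: 48.9
position: [0.4893, -0.2726, 0.2782]
tcp_rot: [[0.997, 0.077, 0.001], [0.077, -0.997, -0.001], [0.001, 0.001, -1.0]]
force: [-0.1, -0.3, 0.2]
opening: 0.95
```

```bash
python3 - <<'E'
from h import *
p=snap("scene","s25"); s=bot.read_state(); print(s["position"],s["force"],s["opening"]); t=snap("top","t25")
b=nets.masks_of(t,"bottle"); 
for k in b[:1]: print(k["confidence"],cen(k),px2w(t,*cen(k)[:2],.09))
cv2.imwrite("pics/s25z.png",cv2.resize(p["pixels"][60:250,130:330],None,fx=3,fy=3,interpolation=cv2.INTER_CUBIC))
E
```

```text
[ 0.49028596 -0.2728636   0.27826542] [ 1.12986351 -0.2083946   0.1611987 ] 0.9511539900018897
0.6 (np.float64(337.04470588235296), np.float64(149.48235294117646), 425) [ 0.63829235 -0.267027    0.09      ]
```

View pics/s25z.png

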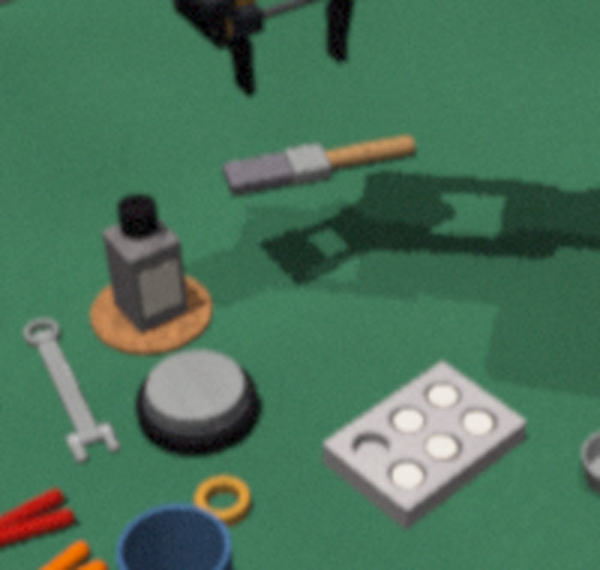

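View pics/t25.png

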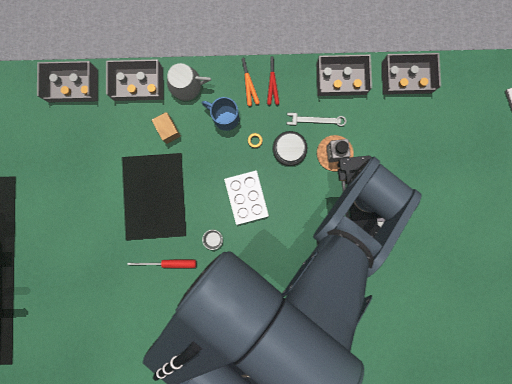

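The bottle stands upright in the middle of the coaster, the plate is up, five tablets lie in their pockets, the other objects look unmoved, and the arm is clear. I'm handing in the job.

```bash
python3 -c "
from rig import bot
print(bot.hand_in())"
```

```text
the job is handed in; nothing more can be done
None
```

I carried out the whole task and handed it in at about 49 s, well inside the 210 s limit. The hand-in reported no verdict, so this rests on my own checks.

- **Standing the bottle:** I gripped it by the cap and lifted it. It stuck at about 45° because the pads held it too firmly to pivot. A few quick side-to-side moves in the air swung it vertical, and I set it on the bench and let go. It ended about 8 mm from where the grip was centred, so I measured it again before the next pick.
- **Tablets:** Five were present. I put each in its own pocket, checking the alignment with the wrist camera before every release. A wrist picture afterwards showed all five down and flat, with one pocket empty.
- **Pressing the plate:** I held the bottle by its body and pressed. The tool stopped at the height of the bottomed plate, 26 mm, and would not go lower when commanded 1 mm further. I estimate about 20 N on the plate, counting the bottle's weight, and held it for about 0.7 s.
- **Coaster:** I set the bottle down when the force reading showed contact, opened the gripper and backed away.

In the last pictures the bottle stands upright on the coaster. Its measured position is about 6 mm from the coaster's centre, against a 30 mm limit. The plate is up, the five tablets are still in place, the other objects look unmoved and the arm touches nothing. The overhead and scene cameras disagree by about 6–7 mm in y for the plate and coaster. I used the overhead values, which matched the wrist camera for the coaster.

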